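Make up two pipe-fitting kits for the brake-pipe repair

TASK

Make up the two brake-pipe kits from the fittings standing on the bench: the branch kit, in the red tray, gets the black tee, the bright cock with the red handle and the union with the broad nut; the bend kit, in the blue tray, gets the light grey elbow and the brass check valve. Stand each fitting upright on its end, flat on the floor of a compartment of its own, and let go of it. Leave the paste tin, the plug and the pipe stub standing where they are.

Things in the scene. Friction and masses are not known exactly. Their poses are not given: they have to be found in the camera images.
- tee_mid (a point): Black iron pipe tee, standing on one end of its straight run: 76 mm tall, body 37 mm across with 42 mm bands at the ends (bottom and top 12 mm). Its own x points along the side branch, whose mouth ends 38 mm from the centre line, 38 mm up, 42 mm across. Mass about 0.4 kg. Grip it across its own y: 37 mm (42 mm at the top band). This point is on the upright centre line, half-way up; z is up.
- cock_mid (a point): Bright steel isolating cock (small ball valve) with a red butterfly handle, standing on one end: 66 mm tall, hexagon ends 40 mm across flats (flats towards its own +y and -y) and a round body 41 mm across between them. Its own x points along the stem to the handle, which is 33 mm up, reaches 45 mm from the centre line and is 58 mm wide along y. Mass about 0.45 kg. Grip it across its own y: 41 mm. This point is on the upright centre line, half-way up; z is up.
- union_mid (a point): Pipe union, standing on one end: black iron hexagon ends (42 mm across flats below, 40 mm above, flats towards its own +y and -y) with a broad galvanised, light grey eight-sided nut, 54 to 57 mm across, from 20 to 44 mm up. 66 mm tall. Mass about 0.42 kg. Grip it by the nut, 54 mm. This point is on the upright centre line, half-way up; z is up.
- elbow_mid (a point): Galvanised, light grey 90-degree pipe elbow, standing on one mouth: 58 mm tall (the bend tops out at 56.5 mm), body 37 mm across with a 42 mm band at the bottom 12 mm. Its own x points along the level leg, whose mouth ends 38 mm from the centre line, 38 mm up, 42 mm across. Mass about 0.3 kg. Grip it across its own y, 37 mm, at about 42 mm up. This point is on the upright centre line, 29 mm up; z is up.
- check_mid (a point): Brass check valve, standing on one end: 64 mm tall, hexagon ends 40 mm across flats (flats towards its own +y and -y) and a round body 44 mm across between them; no handle. Mass about 0.36 kg. Grip it across its own y: 44 mm. This point is on the upright centre line, half-way up; z is up.
- tray_red: Red plastic kit tray for the branch kit; it stays put on the bench. 249 x 89 mm with a row of three square compartments along its own x, each 71 x 71 mm inside, centres at x = -80, 0 and +80 mm, y = 0. Origin at the centre of its underside, z up; floor 3 mm thick, rim and partitions 9 mm thick, 16 mm high above the bench; a small lip at each end.
- tray_blue: Blue plastic kit tray for the bend kit; it stays put on the bench. 169 x 89 mm with two square compartments along its own x, each 71 x 71 mm inside, centres at x = -40 and +40 mm, y = 0. Origin at the centre of its underside, z up; floor 3 mm thick, rim and partitions 9 mm thick, 16 mm high above the bench; a small lip at each end.
- paste_mid (a point): Small white tin of jointing paste with a green lid, 51 mm across, 46 mm tall, standing among the fittings; not wanted in either kit. This point is on the upright centre line, half-way up; z is up.
- plug_mid (a point): Galvanised, light grey pipe plug standing on its eight-sided head (41 to 43 mm across, 20 mm high), round threaded end up (33 mm across), 40 mm tall; not wanted in either kit. This point is on the upright centre line, half-way up; z is up.
- stub_mid (a point): Short black iron pipe stub (barrel nipple) with threaded ends, plain round, 33 mm across, 50 mm tall, standing among the fittings; not wanted in either kit. This point is on the upright centre line, half-way up; z is up.
Mind the look-alikes: they are no part of the job. Several things look just like the part that bears check_mid: the one meant starts nearest to the robot's base.

How it is judged (in metres and radians):
At the end, for the whole second after the job is handed in: Tee, cock and union each in a red-tray compartment, elbow and check valve each in a blue one: centre line within 18 mm of the compartment centre along each tray axis, base within 4 mm of the tray floor, tilt under 0.08 rad, at rest (under 0.02 m/s), released ((x of tee_mid in the frame of tray_red between -0.098 and -0.062 m or x of tee_mid in the frame of tray_red between -0.018 and 0.018 m or x of tee_mid in the frame of tray_red between 0.062 and 0.098 m) and y of tee_mid in the frame of tray_red between -0.018 and 0.018 m and z of tee_mid in the frame of tray_red between 0.037 and 0.045 m and angle between each of tee_mid, cock_mid, union_mid, elbow_mid, check_mid's own z axis and vertical below 0.08 rad and linear speed of each of tee, cock, union, elbow, check below 0.02 m/s and (x of cock_mid in the frame of tray_red between -0.098 and -0.062 m or x of cock_mid in the frame of tray_red between -0.018 and 0.018 m or x of cock_mid in the frame of tray_red between 0.062 and 0.098 m) and y of cock_mid in the frame of tray_red between -0.018 and 0.018 m and z of cock_mid in the frame of tray_red between 0.032 and 0.04 m and (x of union_mid in the frame of tray_red between -0.098 and -0.062 m or x of union_mid in the frame of tray_red between -0.018 and 0.018 m or x of union_mid in the frame of tray_red between 0.062 and 0.098 m) and y of union_mid in the frame of tray_red between -0.018 and 0.018 m and z of union_mid in the frame of tray_red between 0.032 and 0.04 m and (x of elbow_mid in the frame of tray_blue between -0.058 and -0.022 m or x of elbow_mid in the frame of tray_blue between 0.022 and 0.058 m) and y of elbow_mid in the frame of tray_blue between -0.018 and 0.018 m and z of elbow_mid in the frame of tray_blue between 0.028 and 0.036 m and (x of check_mid in the frame of tray_blue between -0.058 and -0.022 m or x of check_mid in the frame of tray_blue between 0.022 and 0.058 m) and y of check_mid in the frame of tray_blue between -0.018 and 0.018 m and z of check_mid in the frame of tray_blue between 0.031 and 0.039 m); the robot touches nothing.
It fails at once if the tin of jointing paste is displaced by more than 20 mm or tipped over (distance of paste_mid from where it was at the start of the episode above 0.02 m or angle between paste_mid's own z axis and vertical above 0.4 rad).
It fails at once if the pipe plug is displaced by more than 20 mm or tipped over (distance of plug_mid from where it was at the start of the episode above 0.02 m or angle between plug_mid's own z axis and vertical above 0.4 rad).
It fails at once if the pipe stub is displaced by more than 20 mm or tipped over (distance of stub_mid from where it was at the start of the episode above 0.02 m or angle between stub_mid's own z axis and vertical above 0.4 rad).
It also fails if it takes over 128 s, if anything falls off the work surface, if the arm or the gripper's body presses on something with over 40 N, if the wrist force passes 120 N, or if a joint passes its speed limit or range.

ROBOT

A 6-joint arm with a two-finger parallel gripper is mounted at the origin on the work surface. World frame = base frame: x ahead of the robot, y to its left, z up, the work surface at z = 0. Lengths are in m, angles in degrees, forces in N, time in s.
With the tool pointing down it reaches from about 0.35 to 0.925 m from the base axis. Payload 6.4 kg.
Tool frame: the origin (TCP) lies between the finger pads; the fingertips stand 19 mm ahead of it and the grasp point (between the pads) is the TCP (r.tip_extent is the distance from the TCP to the fingertips, in m); x points along the fingers, z is the direction in which the jaws open and shut, and the axes are right-handed (so a half turn about x gives the same grasp; the last joint's range is limited). The gripper opens to 85 mm and grips with 20 to 120 N. Pads are 22 mm wide; open, the fingers measure 114 mm over their backs; the gripper's body (76 mm by 85 mm) begins 54 mm behind the grasp point. The pads swing forward as they close: fully open they stand 13 mm farther back than shut.
Start: joints at [-83.371, 14.043, 89.255, -0, 76.702, -9.975], TCP at [0.186, -0.623, 0.25] pointing down, gripper open.
Joint ranges: [-179.41, 179.41], [-58.25, 129.5], [7.25, 145.43], [-54.29, 234.29], [11.92, 165.04], [-157.13, 157.13]. Speed limits (degrees/s): [147.25, 147.25, 180, 180, 180, 180].

INTERFACE

Orientations are given as [roll, pitch, yaw] about the fixed x, y, z axes, in that order (R = Rz(yaw) Ry(pitch) Rx(roll)).
In Python, from cell import state, vision, r gives the robot as it stands.
- The arm moves only by the tool play_rows, never from a script. Its arguments are lists of equal length, an entry for each row: "delta_pos": the shift along the tool's x, y, z in m, a list of three; "delta_rot": the turn, a rotation vector about the tool's x, y, z in rad, a list of three. A call has 1 to 10 rows; each row is the pose to reach, as a shift and turn from the pose commanded when the call began, along the tool's axes at that moment; what a row does not reach only later rows make up. A row lasts 1/8 s, in which the tool goes at most 62.5 mm and 10.7 degrees, less where a joint would pass 70% of its speed; a pose out of reach is approached as far as the arm can. A call with a gripper value outside its range is refused whole. "grip" is the closure, from -1 (fully open) to 1 (shut), so that 0 is half open, set as the call begins (left out, the last holds). The fingers move at their own pace and stop on an object; "squeeze" is the grip in N (left out, the last holds). Time passes only in rows, so rows that repeat a pose let the fingers close. It gives the time, the measured TCP pose, the force and the opening at its end, in the units of the state.
- state(): the state, without advancing time (a new reading comes with each control period).
- vision.snapshot(name): name is "scene" or "side" or "wrist"; returns a dict with "color" (480x640x3 uint8, blue, green, red), "fx", "fy", "cx", "cy" (pixels), "R" (3x3) and "t" (3): a world point X has camera coordinates R X + t. Camera axes: x right, y down, z forward; pixel columns grow to the right and rows downward; lengths in m; the calibration is good to about 2 mm. A picture is of the moment at which its call begins. There is no depth.
- r.hand_in(): hands the job in, once; it reports no verdict.
The state is a dict: "t": time; "qpos": joint angles; "joint_vel": joint speeds; "effort": joint torques, N m; "tool_pos": TCP position; "ee_rot": TCP orientation; "wrist_force": force on the tool from outside, world axes, zero at the start; "moment": the same for the moment, N m; "opening": finger opening in m.
Only numpy, scipy, OpenCV 4.12 (cv2) and the standard library are available. Lean on these libraries where they do the work, as an engineer would, in place of code of your own. Each camera call takes 0.05 s, during which the arm holds its last target.

## Working session

There is one attempt and no reset: what is moved stays moved. The work goes in short steps, Python scripts to look and compute and a tool call to move; the robot and the scene stay as the last step left them, time stands still between calls to the robot, and variables do not carry over. Pictures are saved under pics/ and viewed, and the job is handed in when it is done.

Besides the shell and the picture viewer there is one more tool, called after "Emit:" as name(argument=value, ...), one argument or row to a line, values as JSON. play_rows: Moves the arm, as the interface text tells. Its arguments: {"type":"object","properties":{"delta_pos":{"type":"array","items":{"type":"array","items":{"type":"number"}}},"delta_rot":{"type":"array","items":{"type":"array","items":{"type":"number"}}},"grip":{"type":"number"},"squeeze":{"type":"number"}},"required":["delta_pos","delta_rot"]}

```bash
ls; mkdir -p pics; python3 - <<'E'
from cell import state, vision, r
import cv2
print(state())
for n in ["scene","side","wrist"]:
    s=vision.snapshot(n); cv2.imwrite(f"pics/{n}0.png",s["color"]); print(n,s["fx"],s["cx"],s["cy"],s["R"],s["t"])
E
```

```text
pics
{'t': 0.0, 'qpos': array([-8.33723068e+01,  1.40828964e+01,  8.93258420e+01, -2.03722713e-05,
        7.67011908e+01, -9.97437445e+00]), 'joint_vel': array([-0.00731478,  0.02133861,  0.0402811 , -0.09885988,  0.06617318,
        0.03023261]), 'effort': array([-2.18396883e-03, -4.29517472e+01, -3.26129544e+01, -2.88951787e-04,
        5.29508747e-03, -1.83905524e-05]), 'tool_pos': array([ 0.18567293, -0.62236942,  0.2491852 ]), 'ee_rot': array([170.03595426,  89.89007077,  96.63802666]), 'wrist_force': array([-0.16521361,  0.48211319,  0.06557413]), 'moment': array([-0.04190722, -0.04631822,  0.01314918]), 'opening': 0.08478318271418915}
scene 548.4378819725168 327.5903559860859 230.96874345273073 [[ 6.24803176e-02  9.98046133e-01 -3.54885642e-04]
 [ 8.52249772e-01 -5.35381211e-02 -5.20388312e-01]
 [-5.19390543e-01  3.22115758e-02 -8.53929668e-01]] [-0.04818503 -0.52387676  1.47188853]
side 583.9002232902891 328.9774889012282 237.83852817447075 [[ 0.99069085 -0.13577565 -0.00982912]
 [-0.08656777 -0.57262757 -0.81523229]
 [ 0.10506027  0.80849405 -0.57905069]] [-0.61150334  0.10884006  1.07884826]
wrist 367.02464536275403 314.4647008115902 243.62863049979984 [[ 0.28534097 -0.95842499 -0.00143755]
 [-0.91877372 -0.2739624   0.28425246]
 [-0.27282849 -0.07978809 -0.95874839]] [-0.65090521 -0.03709584  0.37909441]
```

View pics/scene0.png

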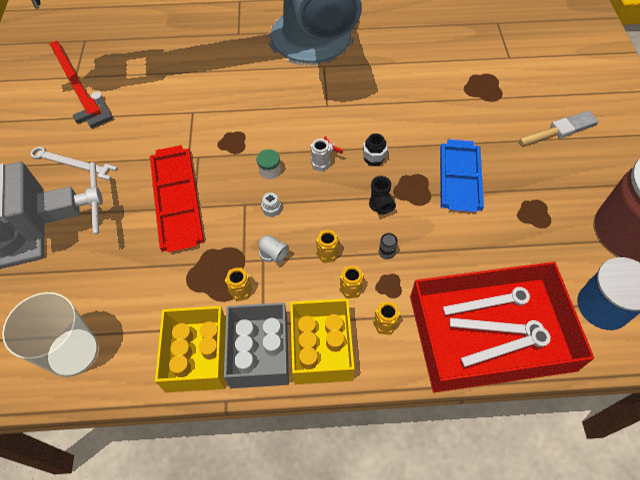

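View pics/side0.png

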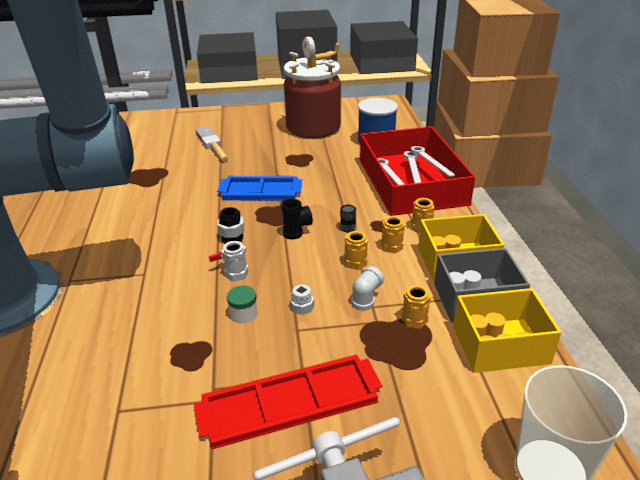

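View pics/wrist0.png

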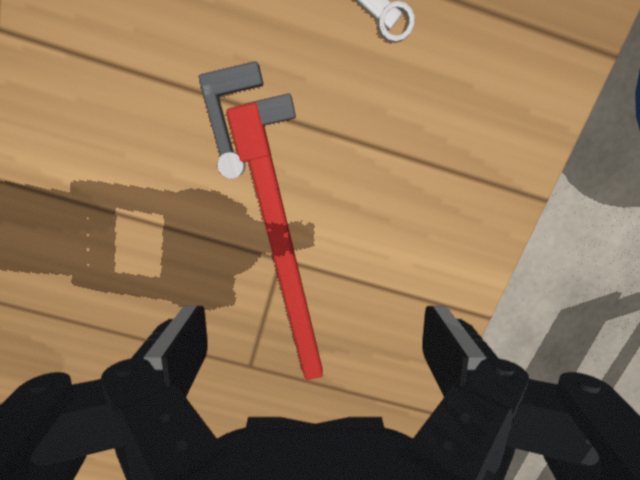

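```bash
cat > h.py <<'E'
import numpy as np, cv2
from cell import state, vision, r
from scipy.spatial.transform import Rotation as Ro
def ray(s,u,v):
    d=np.array([(u-s["cx"])/s["fx"],(v-s["cy"])/s["fy"],1.0]); R=np.array(s["R"]);t=np.array(s["t"])
    return -R.T@t, R.T@d
def plane(s,u,v,z):
    c,d=ray(s,u,v); return (c+d*(z-c[2])/d[2])
def proj(s,X):
    X=np.atleast_2d(X); c=X@np.array(s["R"]).T+s["t"]; return np.c_[s["fx"]*c[:,0]/c[:,2]+s["cx"],s["fy"]*c[:,1]/c[:,2]+s["cy"]]
def tri(a,pa,b,pb):
    c1,d1=ray(a,*pa);c2,d2=ray(b,*pb)
    A=np.c_[d1,-d2];k=np.linalg.lstsq(A,c2-c1,rcond=None)[0]
    p,q=c1+k[0]*d1,c2+k[1]*d2
    return (p+q)/2,np.linalg.norm(p-q)
def crop(s,x0,y0,x1,y1,k,name):
    cv2.imwrite("pics/"+name,cv2.resize(s["color"][y0:y1,x0:x1],None,fx=k,fy=k,interpolation=cv2.INTER_CUBIC))
E
python3 - <<'E'
from h import *
a=vision.snapshot("scene");b=vision.snapshot("side")
crop(a,220,120,420,270,4,"sc1.png");crop(b,200,180,440,340,3.3,"sd1.png")
E
```

```text
(no output)
```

View pics/sc1.png

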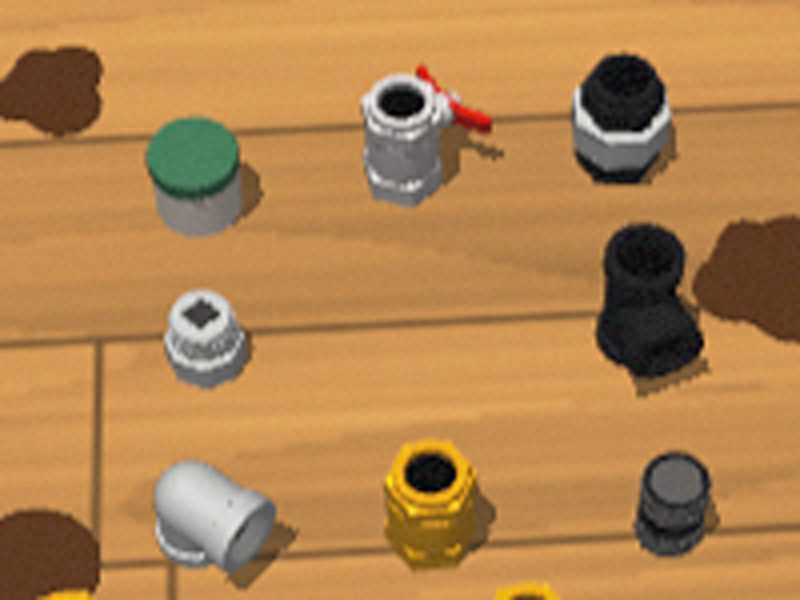

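View pics/sd1.png

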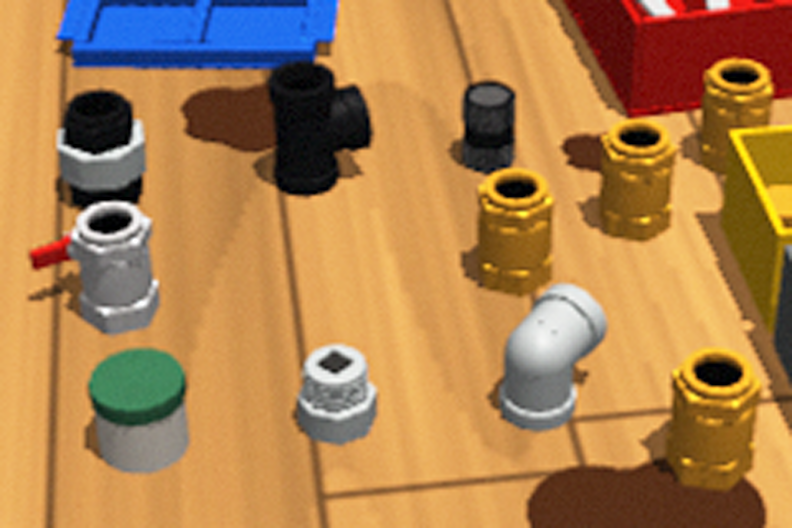

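```bash
python3 - <<'E'
from h import *
a=vision.snapshot("scene");b=vision.snapshot("side")
P=dict(cock=((320.5,145),(234.2,246.4),.066),union=((376,140),(230,213.3),.066),tee=((381.2,183.2),(291.8,203.3),.076),check=((327.5,237.5),(356.7,236.4),.064),plug=((270.2,198.2),(301.5,289.1),.04),paste=((268.2,158.7),(241.8,294),.046),stub=((389,238.5),(348.5,209),.05))
for k,(p,q,z) in P.items(): print(k,plane(a,*p,z).round(4),plane(b,*q,z).round(4))
for p in [(237,276),(352,273),(387,311)]: print('other',plane(a,*p,.064).round(3))
crop(a,140,135,215,260,4.8,"tr.png");crop(a,430,130,495,220,6,"tb.png");crop(b,190,350,390,450,4,"tr2.png");crop(b,210,165,310,210,7,"tb2.png")
E
```

```text
cock [0.4367 0.0056 0.066 ] [0.4398 0.0017 0.066 ]
union [0.4302 0.1272 0.066 ] [0.4319 0.1175 0.066 ]
tee [0.5541 0.1236 0.076 ] [0.558  0.1205 0.076 ]
check [0.6691 0.0062 0.064 ] [0.6716 0.0022 0.064 ]
plug [ 0.552  -0.1066  0.04  ] [ 0.5541 -0.108   0.04  ]
paste [ 0.4512 -0.1096  0.046 ] [ 0.4503 -0.1128  0.046 ]
stub [0.6708 0.128  0.05  ] [0.6756 0.1219 0.05  ]
other [ 0.742 -0.168  0.064]
other [0.749 0.047 0.064]
other [0.83  0.104 0.064]
```

View pics/tr.png

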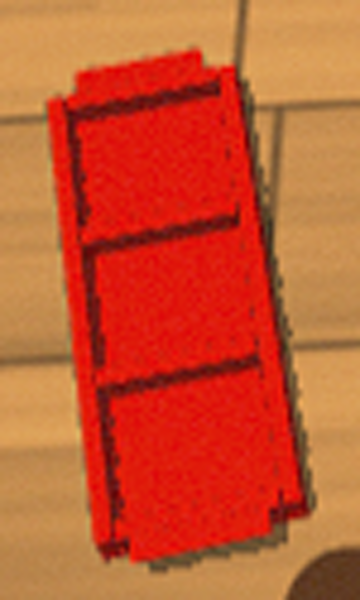

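View pics/tb.png

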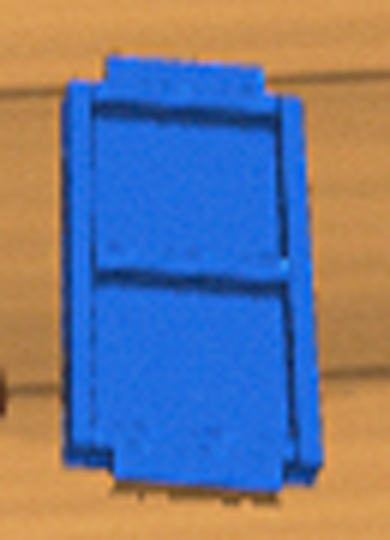

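View pics/tr2.png

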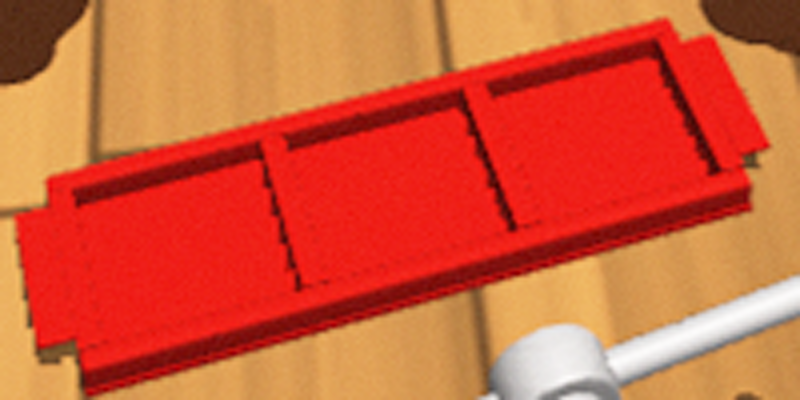

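View pics/tb2.png

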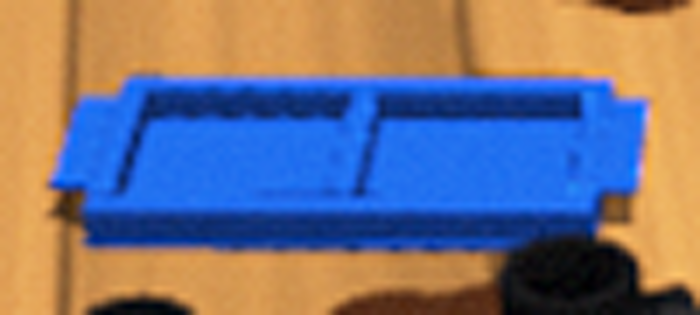

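```bash
cat >> h.py <<'E'
def Rdown(ang):  # tool x down, tool z (jaw) at world angle ang (deg)
    a=np.radians(ang); x=np.array([0,0,-1.]); z=np.array([np.cos(a),np.sin(a),0]); y=np.cross(z,x)
    return np.c_[x,y,z]
def cur():
    s=state(); return np.array(s["tool_pos"]),Ro.from_euler('xyz',s["ee_rot"],degrees=True).as_matrix(),s
def go(xyz,ang):
    p,R,s=cur(); z=R[:,2]; a0=np.degrees(np.arctan2(z[1],z[0]))
    dp=R.T@(np.array(xyz)-p); dr=Ro.from_matrix(R.T@Rdown(ang)).as_rotvec()
    print("t",round(s["t"],2),"pos",p.round(4),"jaw",round(a0,2),"q",np.round(s["qpos"],1),"open",round(s["opening"],4))
    print(" -> pos",dp.round(4).tolist(),"rot",dr.round(4).tolist(),"rows>=",np.linalg.norm(dp)/.0625,np.degrees(np.linalg.norm(dr))/10.7)
E
python3 - <<'E'
from h import *
p,R,s=cur(); print(R.round(3))
w=vision.snapshot("wrist"); print("cam",-w["R"].T@w["t"]-p, w["R"][2])
for a in (90,-90,0,180): go([.52,-.0,.42],a)
a=vision.snapshot("scene");b=vision.snapshot("side")
def tray(s,c,o,k,z=.016):
    P=np.array([plane(s,o[0]+u/k,o[1]+v/k,z)[:2] for u,v in c]); e=[np.linalg.norm(P[i]-P[(i+1)%4]) for i in range(4)]
    l=(P[1]+P[2]-P[0]-P[3]) if e[0]>e[1] else (P[2]+P[3]-P[0]-P[1])
    print(P.mean(0).round(4),np.round(e,3),np.degrees(np.arctan2(l[1],l[0])).round(1))
tray(a,[(50,99),(237,67),(308,502),(100,550)],(140,135),4.8)
tray(b,[(50,178),(668,20),(748,185),(85,370)],(190,350),4)
tray(a,[(66,82),(298,97),(320,468),(66,457)],(430,130),6)
tray(b,[(125,78),(610,80),(600,212),(88,212)],(210,165),7)
E
```

```text
[[-0.     0.958  0.286]
 [ 0.     0.286 -0.958]
 [-1.     0.    -0.   ]]
cam [0.06935693 0.01881312 0.12375262] [-0.2726826  -0.08104928 -0.95868411]
t 0.4 pos [ 0.1857 -0.6228  0.2501] jaw -73.4 q [-83.4  14.   89.3  -0.   76.7 -10. ] open 0.0853
 -> pos [-0.1697, 0.4983, -0.5014] rot [-2.8518, -0.0, -0.0004] rows>= 11.632072455054448 15.27092070710495
t 0.4 pos [ 0.1857 -0.6228  0.2501] jaw -73.4 q [-83.4  14.   89.3  -0.   76.7 -10. ] open 0.0853
 -> pos [-0.1697, 0.4983, -0.5014] rot [0.2897, -0.0003, 0.0] rows>= 11.632072455054448 1.5515098068539366
t 0.4 pos [ 0.1857 -0.6228  0.2501] jaw -73.4 q [-83.4  14.   89.3  -0.   76.7 -10. ] open 0.0853
 -> pos [-0.1697, 0.4983, -0.5014] rot [-1.2811, -0.0002, -0.0002] rows>= 11.632072455054448 6.859705857590145
t 0.4 pos [ 0.1857 -0.6228  0.2501] jaw -73.4 q [-83.4  14.   89.3  -0.   76.7 -10. ] open 0.0853
 -> pos [-0.1697, 0.4983, -0.5014] rot [1.8605, -0.0002, 0.0002] rows>= 11.632072455054448 9.962724230044026
[ 0.5166 -0.3109] [0.088 0.247 0.088 0.251] 10.8
[ 0.5146 -0.3187] [0.245 0.086 0.245 0.087] 10.6
[0.4989 0.3122] [0.088 0.17  0.089 0.173] -9.5
[0.498  0.3062] [0.167 0.087 0.167 0.089] -9.0
```

Emit:
play_rows(
  delta_pos=[
    [-0.17,0.55,-0.49],
    [-0.17,0.55,-0.49],
    [-0.17,0.55,-0.49],
    [-0.17,0.55,-0.49],
    [-0.17,0.55,-0.49],
    [-0.17,0.55,-0.49],
    [-0.17,0.55,-0.49],
    [-0.17,0.55,-0.49],
    [-0.17,0.55,-0.49],
    [-0.17,0.55,-0.49],
  ],
  delta_rot=[
    [0.29,0,0],
    [0.29,0,0],
    [0.29,0,0],
    [0.29,0,0],
    [0.29,0,0],
    [0.29,0,0],
    [0.29,0,0],
    [0.29,0,0],
    [0.29,0,0],
    [0.29,0,0],
  ],
  grip=-1,
)

```text
t: 1.75
tool_pos: [0.5064, -0.1028, 0.3917]
ee_rot: [60.8, 89.9, -29.2]
wrist_force: [0.3, -1.1, 0.4]
opening: 0.0855
```

```bash
python3 - <<'E'
from h import *
w=vision.snapshot("wrist"); cv2.imwrite("pics/w1.png",w["color"]); go([.58,0,.42],-90)
E
```

```text
t 1.8 pos [ 0.5092 -0.0974  0.3938] jaw -89.61 q [-23.5  -8.9  98.2   0.3  90.5  66.1] open 0.0852
 -> pos [-0.0255, 0.0716, -0.097] rot [0.0067, -0.0024, -0.0058] rows>= 1.9722766190806311 0.049354988663940544
```

View pics/w1.png

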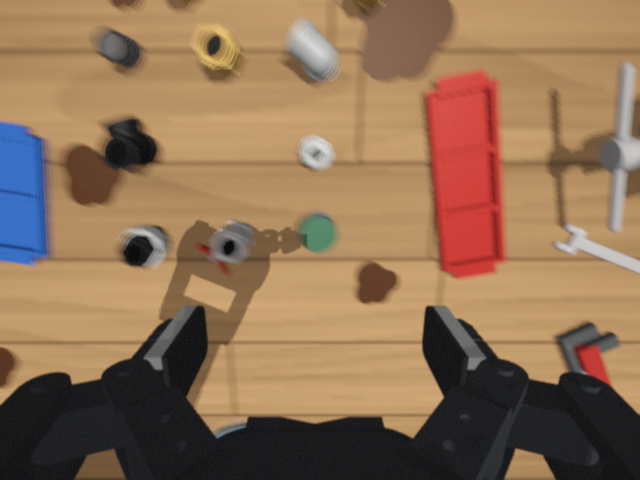

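Emit:
play_rows(
  delta_pos=[
    [-0.02,0.07,-0.09],
    [-0.02,0.07,-0.09],
    [-0.02,0.07,-0.09],
    [-0.02,0.07,-0.09],
    [-0.02,0.07,-0.09],
  ],
  delta_rot=[
    [0,0,0],
    [0,0,0],
    [0,0,0],
    [0,0,0],
    [0,0,0],
  ],
)

```text
t: 2.42
tool_pos: [0.5752, -0.0158, 0.4106]
ee_rot: [-76.5, 90.0, -166.6]
wrist_force: [0.3, -0.4, 0.0]
opening: 0.0854
```

```bash
python3 - <<'E'
from h import *
w=vision.snapshot("wrist"); cv2.imwrite("pics/w2.png",w["color"]); go([.58,0,.42],-90)
crop(w,60,0,260,160,4,"w2a.png");crop(w,60,130,300,310,3.3,"w2b.png")
import pickle; pickle.dump(w,open("w2.pkl","wb"))
E
```

```text
t 2.48 pos [ 0.5752 -0.0158  0.4107] jaw -90.11 q [-12.9  -0.9  89.   -0.   91.9  77.3] open 0.0854
 -> pos [-0.0093, 0.0047, -0.0158] rot [-0.0019, 0.0001, 0.0003] rows>= 0.3026644481049079 0.01031675875220629
```

View pics/w2.png

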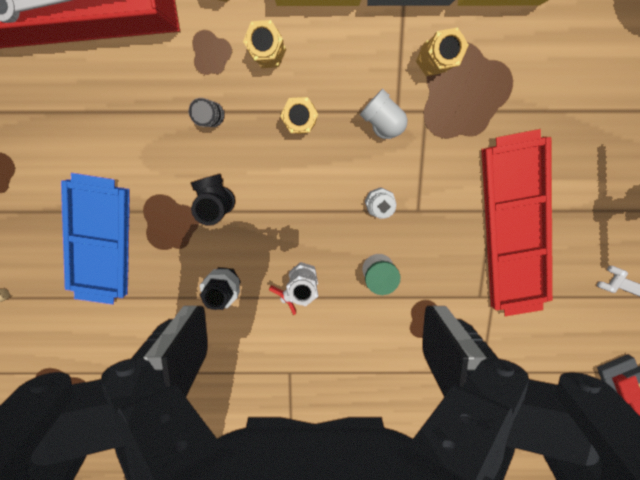

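```bash
python3 - <<'E'
from h import *
import pickle; w=pickle.load(open("w2.pkl","rb"))
crop(w,170,80,330,200,5,"w2a.png");crop(w,180,160,340,310,4,"w2b.png");crop(w,350,80,450,160,8,"w2c.png")
crop(w,50,165,150,315,4,"w2d.png");crop(w,470,120,570,320,3,"w2e.png")
E
```

```text
(no output)
```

View pics/w2a.png

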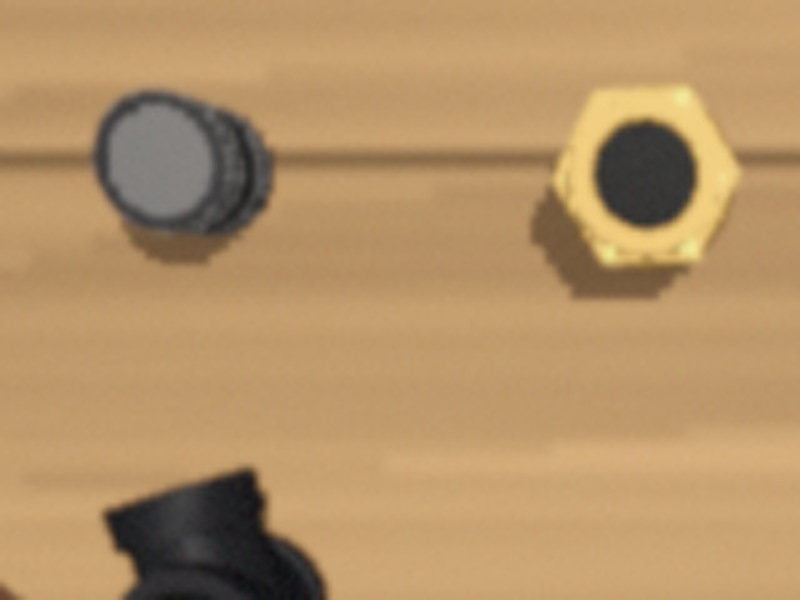

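View pics/w2b.png

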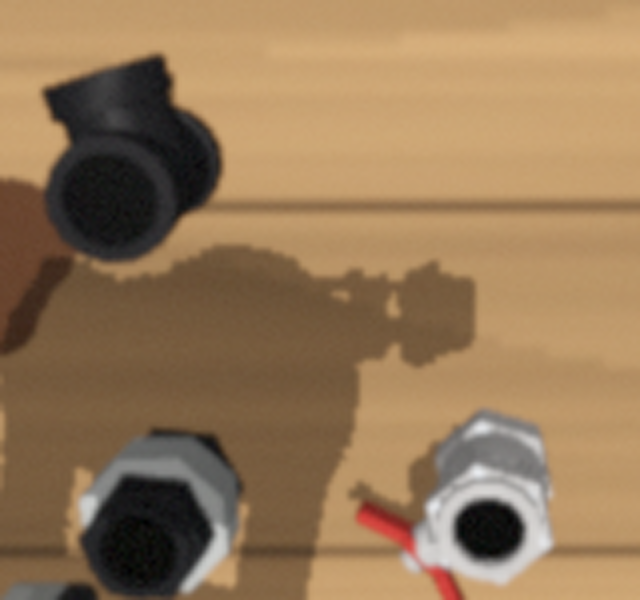

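View pics/w2c.png

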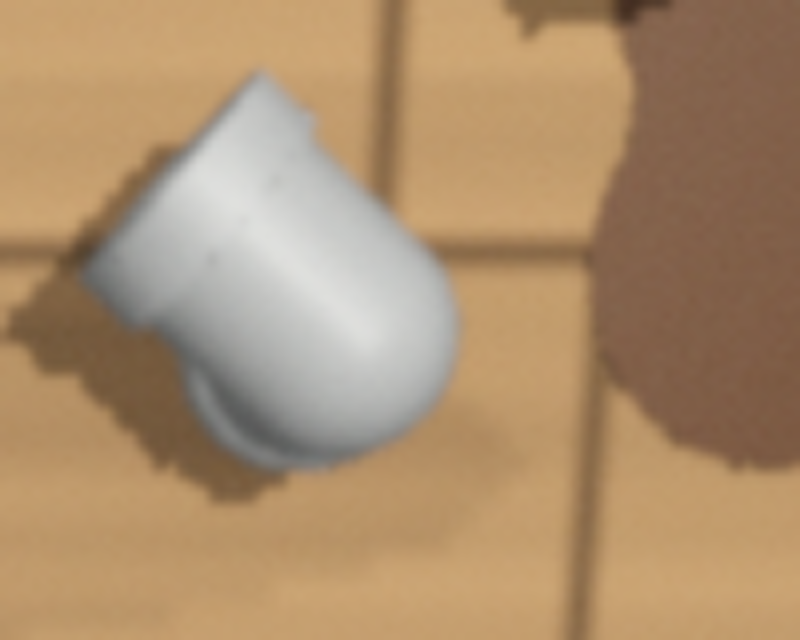

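View pics/w2d.png

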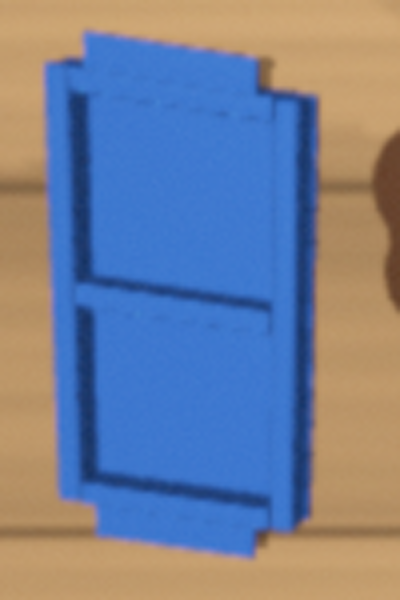

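View pics/w2e.png

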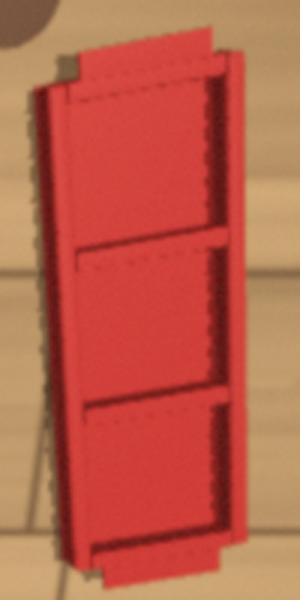

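```bash
python3 - <<'E'
from h import *
import pickle; w=pickle.load(open("w2.pkl","rb"))
def pb(u,v): return (180+u/4,160+v/4)
def L(n,uv,z): P=plane(w,*uv,z); print(n,P.round(4)); return P
def ang(d): return np.degrees(np.arctan2(d[1],d[0])).round(1)
t=L("tee",pb(110,197),.076); m1=L("m1",pb(45,92),.038);m2=L("m2",pb(163,58),.038)
m=(m1+m2)/2; print("width",np.linalg.norm(m1-m2),"dist",np.linalg.norm((m-t)[:2]),ang(m-t),"perp",ang(m1-m2)-90)
c=L("cock",pb(490,528),.066); h1=L("h1",(270,287),.033);h2=L("h2",(295,313),.033); m=(h1+h2)/2
print(np.linalg.norm(h1-h2),np.linalg.norm((m-c)[:2]),ang(m-c),ang(h1-h2)-90)
L("union",pb(148,537),.066)
L("check",(170+646/5,80+172/5),.064)
L("plug",(381,206),.04);L("paste",(381,275),.046);L("stub",(170+157/5,80+157/5),.05)
a=L("e1",(350+88/8,80+270/8),.038);b=L("e2",(350+262/8,80+72/8),.038); d=(a-b)[:2]; n=np.array([d[1],-d[0]])/np.linalg.norm(d)
if n[0]<0:n=-n
print("elbow w",np.linalg.norm(d),"dir",ang(n),"centre",((a+b)[:2]/2-.038*n).round(4))
def tray(s,c,o,k,z=.016):
    P=np.array([plane(s,o[0]+u/k,o[1]+v/k,z)[:2] for u,v in c]); e=[np.linalg.norm(P[i]-P[(i+1)%4]) for i in range(4)]
    l=(P[0]+P[1]-P[2]-P[3]); print(P.mean(0).round(4),np.round(e,3),ang(l))
tray(w,[(47,62),(298,95),(296,532),(62,497)],(50,165),4)
tray(w,[(50,85),(245,50),(246,542),(78,570)],(470,120),3)
E
```

```text
tee [0.5572 0.1179 0.076 ]
m1 [0.5856 0.1479 0.038 ]
m2 [0.5968 0.1074 0.038 ]
width 0.042027209455572964 dist 0.0353485072300378 16.1 perp 15.5
cock [ 0.4386 -0.0008  0.066 ]
h1 [0.432  0.0483 0.033 ]
h2 [0.3894 0.0121 0.033 ]
0.0558394985547478 0.041679143243283465 132.0 -49.6
union [0.4355 0.1179 0.066 ]
check [6.711e-01 6.000e-04 6.400e-02]
plug [ 0.554  -0.1084  0.04  ]
paste [ 0.4557 -0.1122  0.046 ]
stub [0.6755 0.1226 0.05  ]
e1 [ 0.673  -0.0773  0.038 ]
e2 [ 0.7022 -0.1036  0.038 ]
elbow w 0.03931346161357613 dir 48.0 centre [ 0.6622 -0.1187]
[0.4976 0.3065] [0.087 0.17  0.089 0.167] -9.0
[ 0.5148 -0.3194] [0.087 0.247 0.086 0.248] 10.6
```

```bash
python3 - <<'E'
from h import *
go([.439,.0005,.15],-139.5)
E
```

```text
t 2.48 pos [ 0.5752 -0.0158  0.4107] jaw -90.11 q [-12.9  -0.9  89.   -0.   91.9  77.3] open 0.0854
 -> pos [0.2608, -0.1362, -0.016] rot [0.862, 0.0002, 0.0002] rows>= 4.713824996521265 4.615949313829769
```

Emit:
play_rows(
  delta_pos=[
    [0.261,-0.136,-0.016],
    [0.261,-0.136,-0.016],
    [0.261,-0.136,-0.016],
    [0.261,-0.136,-0.016],
    [0.261,-0.136,-0.016],
    [0.261,-0.136,-0.016],
    [0.261,-0.136,-0.016],
    [0.261,-0.136,-0.016],
    [0.261,-0.136,-0.016],
  ],
  delta_rot=[
    [0.862,0,0],
    [0.862,0,0],
    [0.862,0,0],
    [0.862,0,0],
    [0.862,0,0],
    [0.862,0,0],
    [0.862,0,0],
    [0.862,0,0],
    [0.862,0,0],
  ],
)

```text
t: 3.6
tool_pos: [0.4412, 0.0009, 0.1514]
ee_rot: [125.3, 89.8, -14.0]
wrist_force: [-1.2, 0.1, -0.5]
opening: 0.0859
```

```bash
python3 - <<'E'
from h import *
w=vision.snapshot("wrist"); cv2.imwrite("pics/w3.png",w["color"]); go([.439,.0005,.038],-139.5)
E
```

```text
t 3.65 pos [0.4408 0.001  0.151 ] jaw -139.38 q [-14.7  -8.3 123.5   0.   64.6 124.7] open 0.0854
 -> pos [0.113, -0.001, 0.0019] rot [0.002, -0.0013, -0.0018] rows>= 1.808275024447171 0.01603905686057132
```

View pics/w3.png

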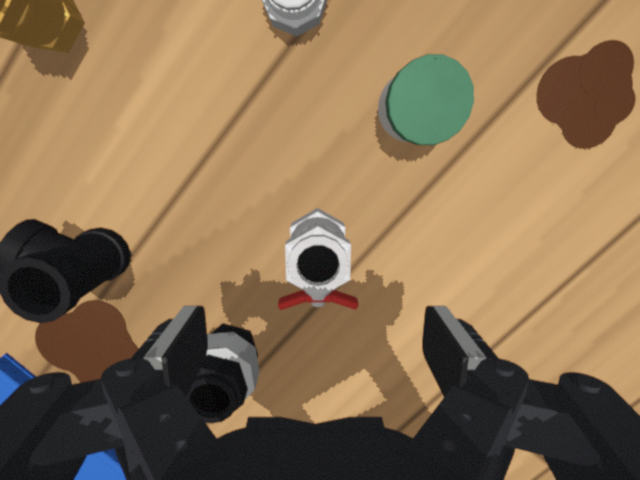

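Emit:
play_rows(
  delta_pos=[
    [0.04,-0.001,0.002],
    [0.08,-0.001,0.002],
    [0.1,-0.001,0.002],
    [0.113,-0.001,0.002],
    [0.113,-0.001,0.002],
    [0.113,-0.001,0.002],
  ],
  delta_rot=[
    [0,0,0],
    [0,0,0],
    [0,0,0],
    [0,0,0],
    [0,0,0],
    [0,0,0],
  ],
)

```text
t: 4.4
tool_pos: [0.4386, 0.0005, 0.0378]
ee_rot: [124.5, 89.9, -14.9]
wrist_force: [0.1, -0.1, -0.0]
opening: 0.0851
```

Emit:
play_rows(
  delta_pos=[
    [0,0,0],
    [0,0,0],
    [0,0,0],
    [0,0,0],
    [0,0,0],
    [0,0,0],
  ],
  delta_rot=[
    [0,0,0],
    [0,0,0],
    [0,0,0],
    [0,0,0],
    [0,0,0],
    [0,0,0],
  ],
  grip=1,
  squeeze=50,
)

```text
t: 5.15
tool_pos: [0.4383, 0.0007, 0.0376]
ee_rot: [142.9, 89.9, 3.5]
wrist_force: [-1.0, 1.9, 5.7]
opening: 0.0399
```

```bash
python3 - <<'E'
from h import *
go([.439,.0005,.15],-139.5)
E
```

```text
t 5.15 pos [0.4383 0.0007 0.0376] jaw -139.41 q [-14.8   4.5 125.9   0.   49.5 124.6] open 0.0399
 -> pos [-0.1124, 0.0007, -0.0005] rot [0.0016, -0.0009, -0.0007] rows>= 1.798293433568656 0.010740557748084828
```

```bash
python3 - <<'E'
from h import *
go([.4362,-.3337,.15],-79.4)
E
```

```text
t 5.15 pos [0.4383 0.0007 0.0376] jaw -139.41 q [-14.8   4.5 125.9   0.   49.5 124.6] open 0.0399
 -> pos [-0.1124, 0.2527, 0.2191] rot [-1.0473, -0.0005, -0.0011] rows>= 5.645275848658246 5.608105680097824
```

Emit:
play_rows(
  delta_pos=[
    [-0.03,0,0],
    [-0.075,0,0],
    [-0.112,0,0],
    [-0.112,0.04,0.035],
    [-0.112,0.08,0.07],
    [-0.112,0.12,0.105],
    [-0.112,0.16,0.14],
    [-0.112,0.2,0.175],
    [-0.112,0.235,0.205],
    [-0.112,0.253,0.219],
  ],
  delta_rot=[
    [0,0,0],
    [0,0,0],
    [-0.1,0,0],
    [-0.25,0,0],
    [-0.4,0,0],
    [-0.55,0,0],
    [-0.7,0,0],
    [-0.85,0,0],
    [-0.98,0,0],
    [-1.047,0,0],
  ],
)

```text
t: 6.4
tool_pos: [0.4349, -0.3357, 0.1477]
ee_rot: [-142.6, 89.9, 138.0]
wrist_force: [-0.4, 0.6, -3.5]
opening: 0.0401
```

Emit:
play_rows(
  delta_pos=[
    [0,0,0],
    [0,0,0],
  ],
  delta_rot=[
    [0,0,0],
    [0,0,0],
  ],
)

```text
t: 6.65
tool_pos: [0.4353, -0.3326, 0.1477]
ee_rot: [-154.4, 89.8, 126.2]
wrist_force: [-0.0, 0.5, -5.0]
opening: 0.0395
```

```bash
python3 - <<'E'
from h import *
w=vision.snapshot("wrist"); cv2.imwrite("pics/w4.png",w["color"]); go([.4362,-.3337,.042],-79.4)
E
```

```text
t 6.7 pos [ 0.4355 -0.3325  0.1479] jaw -79.39 q [-49.2   7.3 108.5   0.   64.4  30.2] open 0.0399
 -> pos [0.1059, 0.0005, 0.0015] rot [0.0001, -0.002, 0.001] rows>= 1.694828043296263 0.011832029185325868
```

View pics/w4.png

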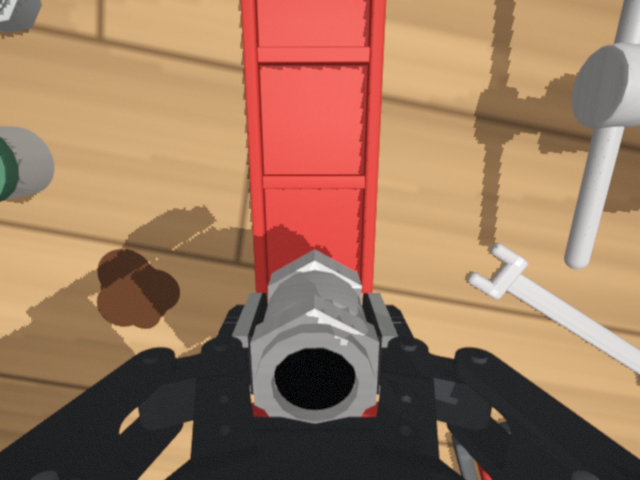

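```bash
python3 - <<'E'
from h import *
w=vision.snapshot("wrist")
a=np.radians(10.6);ex=np.array([np.cos(a),np.sin(a)]);ey=np.array([-ex[1],ex[0]])
for uv in [(258,181),(372,182),(248,54),(378,55),(250,120),(377,120),(256,240),(374,240)]:
    d=plane(w,*uv,.016)[:2]-np.array([.5148,-.319]); print(uv,(d@ex).round(4),(d@ey).round(4))
E
```

```text
(258, 181) -0.0392 0.0388
(372, 182) -0.0399 -0.0401
(248, 54) 0.0403 0.0416
(378, 55) 0.0397 -0.0403
(250, 120) 0.0009 0.0423
(377, 120) 0.0008 -0.0416
(256, 240) -0.0816 0.0421
(374, 240) -0.0816 -0.0434
```

Emit:
play_rows(
  delta_pos=[
    [0.04,0,0.001],
    [0.08,0.001,0.0015],
    [0.095,0.001,0.0015],
    [0.102,0.001,0.0015],
    [0.1055,0.001,0.0015],
    [0.1065,0.001,0.0015],
    [0.1065,0.001,0.0015],
  ],
  delta_rot=[
    [0,0,0],
    [0,0,0],
    [0,0,0],
    [0,0,0],
    [0,0,0],
    [0,0,0],
    [0,0,0],
  ],
)

```text
t: 7.62
tool_pos: [0.4376, -0.3357, 0.0432]
ee_rot: [30.1, 89.9, -49.3]
wrist_force: [0.7, -0.1, -3.2]
opening: 0.0394
```

```bash
python3 - <<'E'
from h import *
go([.4362,-.3337,.0405],-79.4); print(state()["wrist_force"])
E
```

```text
t 7.62 pos [ 0.4376 -0.3357  0.0432] jaw -79.41 q [-49.3  17.4 109.7   0.   52.8  30.1] open 0.0394
 -> pos [0.0027, -0.0011, -0.0022] rot [-0.0002, 0.0014, -0.0008] rows>= 0.058518786763792595 0.008597640621625324
[ 0.72188107 -0.07324013 -3.24215346]
```

Emit:
play_rows(
  delta_pos=[
    [0.001,0,0],
    [0.002,0,0],
    [0.0025,0,0],
  ],
  delta_rot=[
    [0,0,0],
    [0,0,0],
    [0,0,0],
  ],
)

```text
t: 8.0
tool_pos: [0.4373, -0.3354, 0.0406]
ee_rot: [-131.0, 90.0, 149.6]
wrist_force: [-3.2, 2.5, 7.0]
opening: 0.0395
```

Emit:
play_rows(
  delta_pos=[
    [0,0,0],
    [0,0,0],
    [0,0,0],
    [0,0,0],
  ],
  delta_rot=[
    [0,0,0],
    [0,0,0],
    [0,0,0],
    [0,0,0],
  ],
  grip=-1,
)

```text
t: 8.5
tool_pos: [0.4373, -0.3353, 0.0399]
ee_rot: [34.1, 90.0, -45.3]
wrist_force: [-0.8, -0.7, -0.5]
opening: 0.0853
```

Emit:
play_rows(
  delta_pos=[
    [-0.03,0,0],
    [-0.08,0,0],
    [-0.12,0,0],
    [-0.16,0,0],
    [-0.2,0,0],
    [-0.2,0,0],
  ],
  delta_rot=[
    [0,0,0],
    [0,0,0],
    [0,0,0],
    [0,0,0],
    [0,0,0],
    [0,0,0],
  ],
)

```text
t: 9.25
tool_pos: [0.4386, -0.3367, 0.2441]
ee_rot: [30.1, 89.5, -49.3]
wrist_force: [0.2, -0.4, 0.8]
opening: 0.0856
```

```bash
python3 - <<'E'
from h import *
w=vision.snapshot("wrist"); cv2.imwrite("pics/w5.png",w["color"]); go([.557,.1185,.17],-74)
E
```

```text
t 9.3 pos [ 0.4377 -0.3357  0.2414] jaw -79.41 q [-49.3   1.3 104.3   0.   74.2  30.1] open 0.0849
 -> pos [0.0705, 0.2006, -0.4248] rot [-0.0944, 0.003, -0.0015] rows>= 7.60044300673246 0.5056346071573125
```

View pics/w5.png

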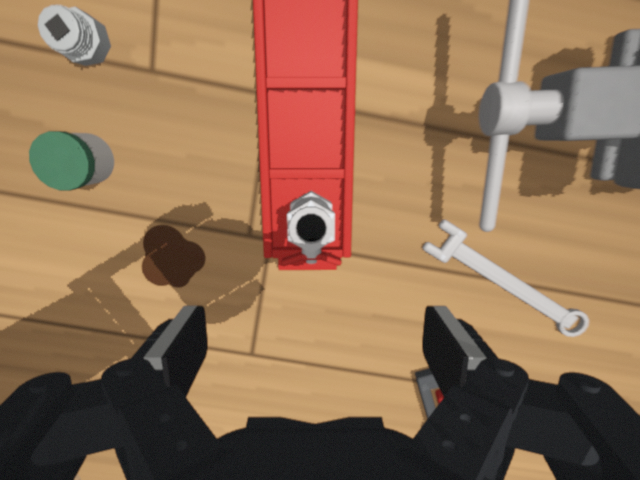

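Emit:
play_rows(
  delta_pos=[
    [0.07,0.2,-0.425],
    [0.07,0.2,-0.425],
    [0.07,0.2,-0.425],
    [0.07,0.2,-0.425],
    [0.07,0.2,-0.425],
    [0.07,0.2,-0.425],
    [0.07,0.2,-0.425],
    [0.07,0.2,-0.425],
    [0.07,0.2,-0.425],
    [0.07,0.2,-0.425],
  ],
  delta_rot=[
    [-0.095,0,0],
    [-0.095,0,0],
    [-0.095,0,0],
    [-0.095,0,0],
    [-0.095,0,0],
    [-0.095,0,0],
    [-0.095,0,0],
    [-0.095,0,0],
    [-0.095,0,0],
    [-0.095,0,0],
  ],
)

```text
t: 10.55
tool_pos: [0.5549, 0.1189, 0.1685]
ee_rot: [-97.6, 89.9, -171.6]
wrist_force: [0.2, -0.5, 0.5]
opening: 0.0855
```

```bash
python3 - <<'E'
from h import *
w=vision.snapshot("wrist"); cv2.imwrite("pics/w6.png",w["color"]); go([.557,.1185,.17],-74)
E
```

```text
t 10.6 pos [0.5551 0.1184 0.169 ] jaw -74.03 q [  0.6   8.2 105.   -0.   66.9  74.6] open 0.0854
 -> pos [-0.001, 0.0018, 0.0005] rot [-0.0004, -0.0001, 0.0016] rows>= 0.03391107338209225 0.009067222940606178
```

View pics/w6.png

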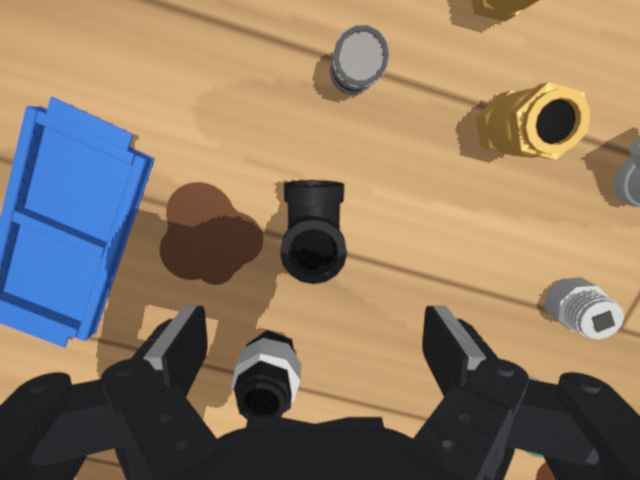

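Emit:
play_rows(
  delta_pos=[
    [0.05,0.002,0],
    [0.09,0.002,0],
    [0.115,0.002,0],
    [0.129,0.002,0],
    [0.129,0.002,0],
    [0.129,0.002,0],
  ],
  delta_rot=[
    [0,0,0],
    [0,0,0],
    [0,0,0],
    [0,0,0],
    [0,0,0],
    [0,0,0],
  ],
)

```text
t: 11.35
tool_pos: [0.5587, 0.1196, 0.0422]
ee_rot: [75.4, 89.9, 1.4]
wrist_force: [-0.2, -0.2, -0.1]
opening: 0.0852
```

Emit:
play_rows(
  delta_pos=[
    [0,0,0],
    [0,0,0],
    [0,0,0],
    [0,0,0],
    [0,0,0],
    [0,0,0],
  ],
  delta_rot=[
    [0,0,0],
    [0,0,0],
    [0,0,0],
    [0,0,0],
    [0,0,0],
    [0,0,0],
  ],
  grip=1,
  squeeze=50,
)

```text
t: 12.1
tool_pos: [0.558, 0.1201, 0.0415]
ee_rot: [105.6, 90.0, 31.6]
wrist_force: [-2.0, 2.1, 6.0]
opening: 0.0374
```

```bash
python3 - <<'E'
from h import *
go([.5934,-.3043,.16],-79.4)
E
```

```text
t 12.1 pos [0.558  0.1201 0.0415] jaw -73.96 q [  0.8  19.8 106.8   0.   53.4  74.7] open 0.0374
 -> pos [-0.1186, -0.0831, 0.4177] rot [0.0949, -0.0002, -0.0006] rows>= 7.073652486380785 0.5080304507478632
```

Emit:
play_rows(
  delta_pos=[
    [-0.03,0,0],
    [-0.08,0,0],
    [-0.118,0,0.02],
    [-0.118,-0.01,0.07],
    [-0.118,-0.025,0.12],
    [-0.118,-0.035,0.17],
    [-0.118,-0.045,0.22],
    [-0.118,-0.055,0.27],
    [-0.118,-0.065,0.32],
    [-0.118,-0.073,0.37],
  ],
  delta_rot=[
    [0,0,0],
    [0,0,0],
    [0,0,0],
    [0.01,0,0],
    [0.03,0,0],
    [0.05,0,0],
    [0.07,0,0],
    [0.08,0,0],
    [0.09,0,0],
    [0.095,0,0],
  ],
)

```text
t: 13.35
tool_pos: [0.5886, -0.2571, 0.157]
ee_rot: [-130.7, 89.8, 149.9]
wrist_force: [1.2, -0.2, -3.7]
opening: 0.0372
```

Emit:
play_rows(
  delta_pos=[
    [0,-0.01,0.03],
    [0,-0.01,0.045],
    [0,-0.01,0.048],
    [0,-0.01,0.048],
    [0,-0.01,0.048],
  ],
  delta_rot=[
    [0,0,0],
    [0,0,0],
    [0,0,0],
    [0,0,0],
    [0,0,0],
  ],
)

```text
t: 13.98
tool_pos: [0.5888, -0.3036, 0.1587]
ee_rot: [-153.0, 90.0, 127.7]
wrist_force: [0.2, 0.4, -3.9]
opening: 0.037
```

```bash
python3 - <<'E'
from h import *
w=vision.snapshot("wrist"); cv2.imwrite("pics/w7.png",w["color"]); go([.5934,-.3043,.046],-79.4)
E
```

```text
t 14.03 pos [ 0.5888 -0.3037  0.1588] jaw -79.33 q [-37.1  20.8  90.9   0.   68.3  42.3] open 0.0376
 -> pos [0.1128, 0.0044, 0.0014] rot [0.0012, -0.0003, 0.0001] rows>= 1.8060435872745553 0.006451335683121172
```

View pics/w7.png

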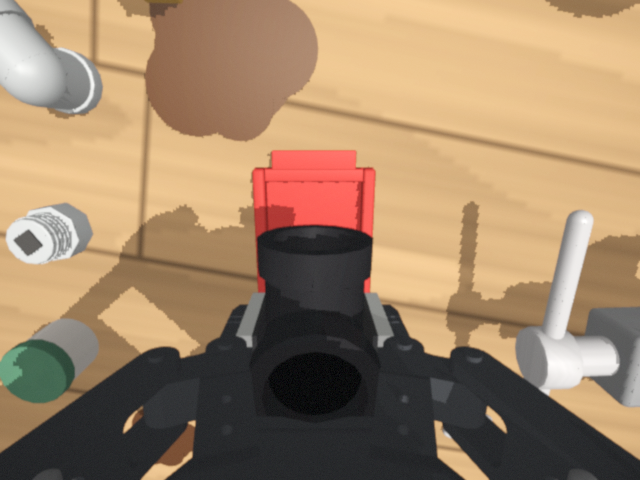

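Emit:
play_rows(
  delta_pos=[
    [0.04,0.004,0.001],
    [0.08,0.004,0.001],
    [0.1,0.004,0.001],
    [0.109,0.004,0.001],
    [0.113,0.004,0.001],
    [0.1145,0.004,0.001],
    [0.1145,0.004,0.001],
  ],
  delta_rot=[
    [0,0,0],
    [0,0,0],
    [0,0,0],
    [0,0,0],
    [0,0,0],
    [0,0,0],
    [0,0,0],
  ],
)

```text
t: 14.9
tool_pos: [0.5933, -0.3056, 0.0454]
ee_rot: [42.3, 89.9, -37.1]
wrist_force: [0.4, 0.4, -4.1]
opening: 0.0372
```

Emit:
play_rows(
  delta_pos=[
    [0.001,0,0],
    [0.002,0,0],
    [0.002,0,0],
  ],
  delta_rot=[
    [0,0,0],
    [0,0,0],
    [0,0,0],
  ],
)

```text
t: 15.28
tool_pos: [0.5934, -0.3056, 0.0445]
ee_rot: [41.0, 89.9, -38.4]
wrist_force: [-4.0, 2.3, 7.1]
opening: 0.0375
```

Emit:
play_rows(
  delta_pos=[
    [0,0,0],
    [0,0,0],
    [0,0,0],
    [0,0,0],
  ],
  delta_rot=[
    [0,0,0],
    [0,0,0],
    [0,0,0],
    [0,0,0],
  ],
  grip=-1,
)

```text
t: 15.78
tool_pos: [0.5928, -0.3052, 0.0423]
ee_rot: [75.3, 90.0, -4.1]
wrist_force: [0.2, -0.1, 0.2]
opening: 0.0854
```

Emit:
play_rows(
  delta_pos=[
    [-0.03,0,0],
    [-0.08,0,0],
    [-0.12,0,0],
    [-0.16,0,0],
    [-0.2,0,0],
    [-0.2,0,0],
  ],
  delta_rot=[
    [0,0,0],
    [0,0,0],
    [0,0,0],
    [0,0,0],
    [0,0,0],
    [0,0,0],
  ],
)

```text
t: 16.52
tool_pos: [0.5945, -0.3064, 0.2472]
ee_rot: [42.5, 89.5, -36.9]
wrist_force: [-0.4, 0.1, 0.4]
opening: 0.0854
```

```bash
python3 - <<'E'
from h import *
w=vision.snapshot("wrist"); cv2.imwrite("pics/w8.png",w["color"]); go([.434,.118,.2],-90)
E
```

```text
t 16.57 pos [ 0.5935 -0.3056  0.2443] jaw -79.41 q [-37.   16.5  86.9   0.   76.4  42.4] open 0.0854
 -> pos [0.0428, -0.079, -0.4459] rot [0.1848, 0.0025, -0.0028] rows>= 7.2772003587011 0.9899213827402965
```

View pics/w8.png

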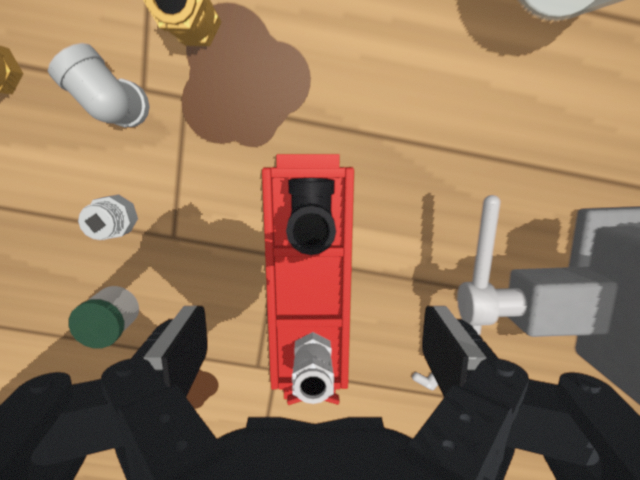

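Emit:
play_rows(
  delta_pos=[
    [0.04,-0.079,-0.446],
    [0.04,-0.079,-0.446],
    [0.04,-0.079,-0.446],
    [0.04,-0.079,-0.446],
    [0.04,-0.079,-0.446],
    [0.04,-0.079,-0.446],
    [0.04,-0.079,-0.446],
    [0.04,-0.079,-0.446],
    [0.04,-0.079,-0.446],
    [0.04,-0.079,-0.446],
  ],
  delta_rot=[
    [0.185,0,0],
    [0.185,0,0],
    [0.185,0,0],
    [0.185,0,0],
    [0.185,0,0],
    [0.185,0,0],
    [0.185,0,0],
    [0.185,0,0],
    [0.185,0,0],
    [0.185,0,0],
  ],
)

```text
t: 17.82
tool_pos: [0.4337, 0.1177, 0.2021]
ee_rot: [-34.1, 90.0, -124.2]
wrist_force: [-0.3, 0.0, 0.2]
opening: 0.0853
```

```bash
python3 - <<'E'
from h import *
w=vision.snapshot("wrist"); crop(w,220,150,420,300,4,"w9.png"); cv2.imwrite("pics/w9full.png",w["color"]); go([.434,.118,.2],-90)
import pickle; pickle.dump(w,open("w9.pkl","wb"))
E
```

```text
t 17.88 pos [0.4338 0.1175 0.2023] jaw -90.13 q [  0.7 -11.1 120.1  -0.   71.   90.8] open 0.0854
 -> pos [0.0023, 0.0002, -0.0005] rot [-0.0022, 0.0003, 0.0] rows>= 0.03762784844332141 0.012064272432929507
```

View pics/w9.png

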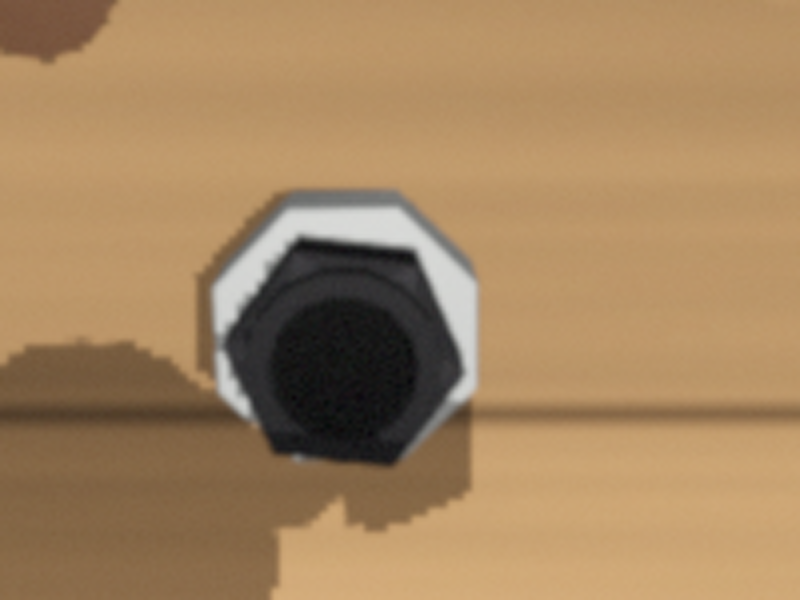

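```bash
python3 - <<'E'
from h import *
import pickle; w=pickle.load(open("w9.pkl","rb"))
print(plane(w,306.2,237.8,.066),plane(w,306.1,237,.044)); l=plane(w,220+213/4,230,.044);q=plane(w,220+476/4,230,.044);print(l,q)
a=plane(w,220+290/4,150+207/4,.044);b=plane(w,220+405/4,150+207/4,.044);print(a,b, np.degrees(np.arctan2(*(b-a)[[1,0]])))
E
```

```text
[0.43339895 0.1218508  0.066     ] [0.42790698 0.12243528 0.044     ]
[0.43372135 0.14841559 0.044     ] [0.43360374 0.09631327 0.044     ]
[0.45627295 0.13273141 0.044     ] [0.45622401 0.11045264 0.044     ] -90.1258548914775
```

Emit:
play_rows(
  delta_pos=[
    [0.05,-0.002,-0.004],
    [0.1,-0.002,-0.004],
    [0.14,-0.002,-0.004],
    [0.155,-0.002,-0.004],
    [0.165,-0.002,-0.004],
    [0.165,-0.002,-0.004],
    [0.165,-0.002,-0.004],
  ],
  delta_rot=[
    [0,0,0],
    [0,0,0],
    [0,0,0],
    [0,0,0],
    [0,0,0],
    [0,0,0],
    [0,0,0],
  ],
)

```text
t: 18.75
tool_pos: [0.4324, 0.1227, 0.0386]
ee_rot: [91.6, 89.8, 1.6]
wrist_force: [-0.3, -0.6, -0.4]
opening: 0.0853
```

Emit:
play_rows(
  delta_pos=[
    [0,0,0],
    [0,0,0],
    [0,0,0],
    [0,0,0],
    [0,0,0],
  ],
  delta_rot=[
    [0,0,0],
    [0,0,0],
    [0,0,0],
    [0,0,0],
    [0,0,0],
  ],
  grip=1,
  squeeze=50,
)

```text
t: 19.38
tool_pos: [0.4318, 0.1231, 0.0385]
ee_rot: [121.4, 89.9, 31.4]
wrist_force: [-2.4, 1.2, 7.7]
opening: 0.0526
```

```bash
python3 - <<'E'
from h import *
go([.5148,-.319,.18],-79.4)
E
```

```text
t 19.38 pos [0.4318 0.1231 0.0385] jaw -90.01 q [  1.4   5.8 124.4   0.   49.8  91.4] open 0.0526
 -> pos [-0.1417, 0.0833, 0.442] rot [-0.1852, -0.0005, -0.001] rows>= 7.54532707269602 0.9917355275923996
```

Emit:
play_rows(
  delta_pos=[
    [-0.03,0,0],
    [-0.08,0,0],
    [-0.13,0,0.02],
    [-0.142,0.01,0.07],
    [-0.142,0.02,0.12],
    [-0.142,0.03,0.17],
    [-0.142,0.04,0.22],
    [-0.142,0.05,0.27],
    [-0.142,0.06,0.32],
    [-0.142,0.07,0.37],
  ],
  delta_rot=[
    [0,0,0],
    [0,0,0],
    [0,0,0],
    [-0.02,0,0],
    [-0.05,0,0],
    [-0.08,0,0],
    [-0.11,0,0],
    [-0.14,0,0],
    [-0.17,0,0],
    [-0.185,0,0],
  ],
)

```text
t: 20.62
tool_pos: [0.5005, -0.2484, 0.1782]
ee_rot: [-141.8, 89.9, 138.8]
wrist_force: [1.1, 0.1, -4.4]
opening: 0.0522
```

```bash
python3 - <<'E'
from h import *
go([.5148,-.319,.18],-79.4)
E
```

```text
t 20.62 pos [ 0.5005 -0.2484  0.1782] jaw -79.39 q [-38.    6.4 105.9   0.   67.8  41.4] open 0.0522
 -> pos [-0.0019, 0.0011, 0.072] rot [0.0002, -0.0016, 0.0013] rows>= 1.1527412966900106 0.010929405024671292
```

Emit:
play_rows(
  delta_pos=[
    [0,0,0.03],
    [0,0,0.06],
    [0,0.001,0.071],
    [0,0.001,0.071],
    [0,0.001,0.071],
  ],
  delta_rot=[
    [0,0,0],
    [0,0,0],
    [0,0,0],
    [0,0,0],
    [0,0,0],
  ],
)

```text
t: 21.25
tool_pos: [0.5148, -0.3156, 0.1788]
ee_rot: [-151.3, 89.9, 129.3]
wrist_force: [-0.1, 0.2, -4.2]
opening: 0.0524
```

```bash
python3 - <<'E'
from h import *
w=vision.snapshot("wrist"); cv2.imwrite("pics/w10.png",w["color"]); go([.5148,-.319,.0415],-79.4)
E
```

```text
t 21.3 pos [ 0.5149 -0.3156  0.179 ] jaw -79.35 q [-42.3  12.2  99.3   0.   68.6  37.1] open 0.0524
 -> pos [0.1375, -0.0007, 0.0034] rot [0.0009, -0.001, 0.0005] rows>= 2.2004677106107975 0.007667607191907637
```

View pics/w10.png

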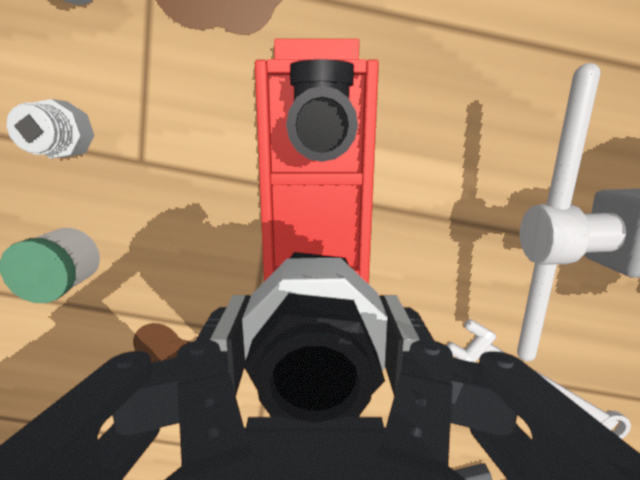

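Emit:
play_rows(
  delta_pos=[
    [0.05,0,0.003],
    [0.1,-0.001,0.003],
    [0.125,-0.001,0.003],
    [0.133,-0.001,0.003],
    [0.137,-0.001,0.003],
    [0.138,-0.001,0.003],
    [0.138,-0.001,0.003],
  ],
  delta_rot=[
    [0,0,0],
    [0,0,0],
    [0,0,0],
    [0,0,0],
    [0,0,0],
    [0,0,0],
    [0,0,0],
  ],
)

```text
t: 22.18
tool_pos: [0.5154, -0.3206, 0.0426]
ee_rot: [37.0, 89.9, -42.4]
wrist_force: [-0.2, -0.5, -3.9]
opening: 0.0529
```

Emit:
play_rows(
  delta_pos=[
    [0.001,0,0],
    [0.001,0,0],
  ],
  delta_rot=[
    [0,0,0],
    [0,0,0],
  ],
)

```text
t: 22.42
tool_pos: [0.5152, -0.3205, 0.0416]
ee_rot: [37.5, 89.9, -41.9]
wrist_force: [-1.5, 0.3, 2.9]
opening: 0.0524
```

Contact is confirmed by the force (from -3.9 to +2.9 N). I'll release, with the fingers opening across the tray.

Emit:
play_rows(
  delta_pos=[
    [0.0005,0,0],
    [0.0005,0,0],
    [0.0005,0,0],
    [0.0005,0,0],
  ],
  delta_rot=[
    [0,0,0],
    [0,0,0],
    [0,0,0],
    [0,0,0],
  ],
  grip=-1,
)

```text
t: 22.92
tool_pos: [0.5147, -0.32, 0.0398]
ee_rot: [44.1, 90.0, -35.4]
wrist_force: [-1.0, 0.1, 0.9]
opening: 0.0856
```

Emit:
play_rows(
  delta_pos=[
    [-0.03,0,0],
    [-0.08,0,0],
    [-0.12,0,0],
    [-0.16,0,0],
    [-0.2,0,0],
    [-0.2,0,0],
  ],
  delta_rot=[
    [0,0,0],
    [0,0,0],
    [0,0,0],
    [0,0,0],
    [0,0,0],
    [0,0,0],
  ],
)

```text
t: 23.68
tool_pos: [0.5162, -0.3214, 0.2444]
ee_rot: [36.8, 89.5, -42.6]
wrist_force: [0.8, 0.5, 0.5]
opening: 0.0856
```

```bash
python3 - <<'E'
from h import *
w=vision.snapshot("wrist"); cv2.imwrite("pics/w11.png",w["color"]); go([.661,-.118,.17],-42)
E
```

```text
t 23.73 pos [ 0.5153 -0.3206  0.2416] jaw -79.41 q [-42.6   8.7  96.4   0.   74.7  36.8] open 0.0855
 -> pos [0.0715, 0.1803, -0.1725] rot [-0.653, 0.0033, -0.0011] rows>= 4.153537331961831 3.496549860078614
```

View pics/w11.png

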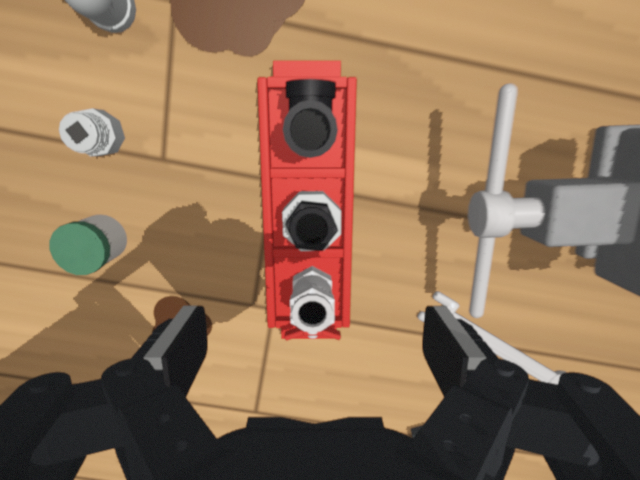

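Emit:
play_rows(
  delta_pos=[
    [0.07,0.18,-0.172],
    [0.07,0.18,-0.172],
    [0.07,0.18,-0.172],
    [0.07,0.18,-0.172],
    [0.07,0.18,-0.172],
    [0.07,0.18,-0.172],
    [0.07,0.18,-0.172],
    [0.07,0.18,-0.172],
  ],
  delta_rot=[
    [-0.653,0,0],
    [-0.653,0,0],
    [-0.653,0,0],
    [-0.653,0,0],
    [-0.653,0,0],
    [-0.653,0,0],
    [-0.653,0,0],
    [-0.653,0,0],
  ],
)

```text
t: 24.72
tool_pos: [0.6597, -0.1193, 0.1704]
ee_rot: [14.6, 90.0, -27.5]
wrist_force: [-0.1, -0.1, 0.3]
opening: 0.0854
```

```bash
python3 - <<'E'
from h import *
w=vision.snapshot("wrist"); cv2.imwrite("pics/w12.png",w["color"]); go([.661,-.118,.042],-42)
import pickle; pickle.dump(w,open("w12.pkl","wb"))
crop(w,240,130,400,290,4,"w12c.png")
E
```

```text
t 24.77 pos [ 0.6597 -0.1192  0.1704] jaw -42.1 q [-19.9  21.   89.4  -0.   69.6  22.2] open 0.0854
 -> pos [0.1284, 0.0017, 0.0001] rot [-0.0018, 0.0007, -0.0002] rows>= 2.054604942564593 0.010532275860391984
```

View pics/w12.png

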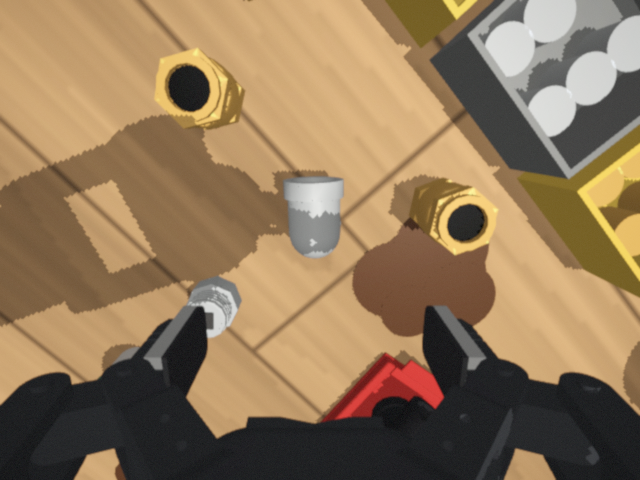

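View pics/w12c.png

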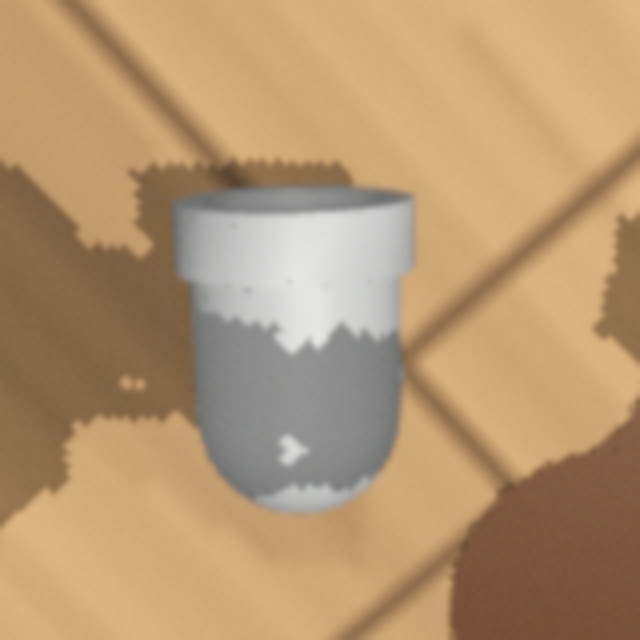

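```bash
python3 - <<'E'
from h import *
import pickle; w=pickle.load(open("w12.pkl","rb"))
a=plane(w,240+175/4,130+202/4,.038)[:2];b=plane(w,240+415/4,130+200/4,.038)[:2];d=a-b;n=np.array([d[1],-d[0]])/np.linalg.norm(d); n*=np.sign(n[0])
print(np.linalg.norm(d),np.degrees(np.arctan2(n[1],n[0])),(a+b)/2-.038*n)
E
```

```text
0.041554253543751814 48.32517475199194 [ 0.66238765 -0.11804952]
```

Emit:
play_rows(
  delta_pos=[
    [0.05,0.002,0.001],
    [0.09,0.002,0.001],
    [0.115,0.002,0.001],
    [0.128,0.002,0.001],
    [0.128,0.002,0.001],
    [0.128,0.002,0.001],
  ],
  delta_rot=[
    [0,0,0],
    [0,0,0],
    [0,0,0],
    [0,0,0],
    [0,0,0],
    [0,0,0],
  ],
)

```text
t: 25.52
tool_pos: [0.6631, -0.1176, 0.0435]
ee_rot: [22.7, 89.8, -19.3]
wrist_force: [0.2, 0.2, -0.7]
opening: 0.0854
```

Emit:
play_rows(
  delta_pos=[
    [0,0,0],
    [0,0,0],
    [0,0,0],
    [0,0,0],
    [0,0,0],
    [0,0,0],
  ],
  delta_rot=[
    [0,0,0],
    [0,0,0],
    [0,0,0],
    [0,0,0],
    [0,0,0],
    [0,0,0],
  ],
  grip=1,
  squeeze=50,
)

```text
t: 26.28
tool_pos: [0.6625, -0.1171, 0.0426]
ee_rot: [23.0, 90.0, -19.0]
wrist_force: [-1.0, 0.6, 5.7]
opening: 0.0353
```

```bash
python3 - <<'E'
from h import *
go([.537,.3002,.17],-99)
E
```

```text
t 26.27 pos [ 0.6625 -0.1171  0.0426] jaw -41.99 q [-19.7  30.8  91.1   0.   58.1  22.3] open 0.0353
 -> pos [-0.1276, 0.2263, -0.3724] rot [0.9949, 0.0005, -0.0006] rows>= 7.2645180531571585 5.327689577430209
```

Emit:
play_rows(
  delta_pos=[
    [-0.03,0,0],
    [-0.08,0,0],
    [-0.127,0.02,-0.03],
    [-0.127,0.045,-0.075],
    [-0.127,0.07,-0.12],
    [-0.127,0.1,-0.165],
    [-0.127,0.13,-0.21],
    [-0.127,0.155,-0.255],
    [-0.127,0.18,-0.3],
    [-0.127,0.205,-0.34],
  ],
  delta_rot=[
    [0,0,0],
    [0,0,0],
    [0.1,0,0],
    [0.22,0,0],
    [0.35,0,0],
    [0.48,0,0],
    [0.61,0,0],
    [0.74,0,0],
    [0.87,0,0],
    [0.96,0,0],
  ],
)

```text
t: 27.52
tool_pos: [0.5449, 0.2642, 0.1674]
ee_rot: [-69.3, 89.9, -166.5]
wrist_force: [1.0, -0.0, -3.6]
opening: 0.0353
```

```bash
python3 - <<'E'
from h import *
go([.537,.3002,.17],-99)
E
```

```text
t 27.52 pos [0.5449 0.2642 0.1674] jaw -97.17 q [ 15.1  13.2  99.4   0.   67.5 112.3] open 0.0353
 -> pos [-0.0026, -0.0123, -0.0348] rot [0.032, 0.0009, 0.0022] rows>= 0.5915015221520723 0.171549392759279
```

Emit:
play_rows(
  delta_pos=[
    [-0.002,-0.006,-0.015],
    [-0.002,-0.011,-0.03],
    [-0.002,-0.012,-0.034],
    [-0.002,-0.012,-0.034],
    [-0.002,-0.012,-0.034],
  ],
  delta_rot=[
    [0.02,0,0],
    [0.032,0,0],
    [0.032,0,0],
    [0.032,0,0],
    [0.032,0,0],
  ],
)

```text
t: 28.15
tool_pos: [0.5389, 0.2973, 0.1704]
ee_rot: [-50.6, 90.0, -149.5]
wrist_force: [0.2, -0.1, -3.2]
opening: 0.0353
```

```bash
python3 - <<'E'
from h import *
w=vision.snapshot("wrist"); cv2.imwrite("pics/w13.png",w["color"]); go([.537,.3002,.0465],-99)
E
```

```text
t 28.2 pos [0.5389 0.2973 0.1706] jaw -98.88 q [ 18.3  14.2  97.9  -0.   68.  117.2] open 0.0353
 -> pos [0.1241, -0.0023, -0.0026] rot [0.0021, 0.0003, 0.0003] rows>= 1.9863621818391446 0.011482440402827426
```

View pics/w13.png

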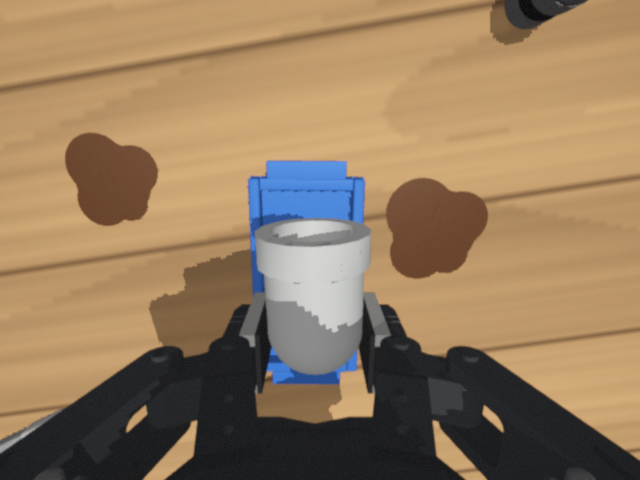

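```bash
python3 - <<'E'
from h import *
w=vision.snapshot("wrist")
a=np.radians(-9);ex=np.array([np.cos(a),np.sin(a)]);ey=np.array([-ex[1],ex[0]])
for uv in [(249,190),(364,190),(252,250),(362,250),(306,178)]:
    d=plane(w,*uv,.016)[:2]-np.array([.4976,.3065]); print(uv,(d@ex).round(4),(d@ey).round(4))
E
```

```text
(249, 190) 0.0746 0.0452
(364, 190) 0.0748 -0.042
(252, 250) 0.0269 0.0452
(362, 250) 0.0271 -0.0423
(306, 178) 0.0837 0.0019
```

Emit:
play_rows(
  delta_pos=[
    [0.04,-0.002,-0.004],
    [0.09,-0.002,-0.004],
    [0.112,-0.002,-0.004],
    [0.12,-0.002,-0.004],
    [0.124,-0.002,-0.004],
    [0.125,-0.002,-0.004],
    [0.125,-0.002,-0.004],
  ],
  delta_rot=[
    [0,0,0],
    [0,0,0],
    [0,0,0],
    [0,0,0],
    [0,0,0],
    [0,0,0],
    [0,0,0],
  ],
)

```text
t: 29.12
tool_pos: [0.5382, 0.3026, 0.0471]
ee_rot: [118.3, 89.9, 19.4]
wrist_force: [0.3, 0.6, -3.4]
opening: 0.0357
```

Emit:
play_rows(
  delta_pos=[
    [0.001,0,0],
    [0.0015,0,0],
    [0.0015,0,0],
  ],
  delta_rot=[
    [0,0,0],
    [0,0,0],
    [0,0,0],
  ],
)

```text
t: 29.5
tool_pos: [0.5381, 0.3025, 0.0456]
ee_rot: [114.8, 89.9, 16.0]
wrist_force: [-3.4, -0.8, 4.8]
opening: 0.0351
```

Emit:
play_rows(
  delta_pos=[
    [0,0,0],
    [0,0,0],
    [0,0,0],
    [0,0,0],
  ],
  delta_rot=[
    [0,0,0],
    [0,0,0],
    [0,0,0],
    [0,0,0],
  ],
  grip=-1,
)

```text
t: 30.0
tool_pos: [0.5375, 0.3022, 0.0442]
ee_rot: [-155.1, 90.0, 106.1]
wrist_force: [-0.7, 0.8, -0.3]
opening: 0.0854
```

Emit:
play_rows(
  delta_pos=[
    [-0.03,0,0],
    [-0.08,0,0],
    [-0.12,0,0],
    [-0.15,0,0],
    [-0.17,0,0],
    [-0.17,0,0],
  ],
  delta_rot=[
    [0,0,0],
    [0,0,0],
    [0,0,0],
    [0,0,0],
    [0,0,0],
    [0,0,0],
  ],
)

```text
t: 30.75
tool_pos: [0.5382, 0.3025, 0.2158]
ee_rot: [117.9, 89.8, 19.1]
wrist_force: [0.3, 0.3, -0.9]
opening: 0.0854
```

```bash
python3 - <<'E'
from h import *
w=vision.snapshot("wrist"); cv2.imwrite("pics/w14.png",w["color"]); go([.671,.001,.17],-60)
E
```

```text
t 30.8 pos [0.5374 0.3022 0.214 ] jaw -98.84 q [ 18.8  11.6  96.1   0.   72.4 117.7] open 0.0852
 -> pos [0.044, 0.1783, 0.2771] rot [-0.6779, -0.0, 0.0001] rows>= 5.319013499851931 3.6297181874936792
```

View pics/w14.png

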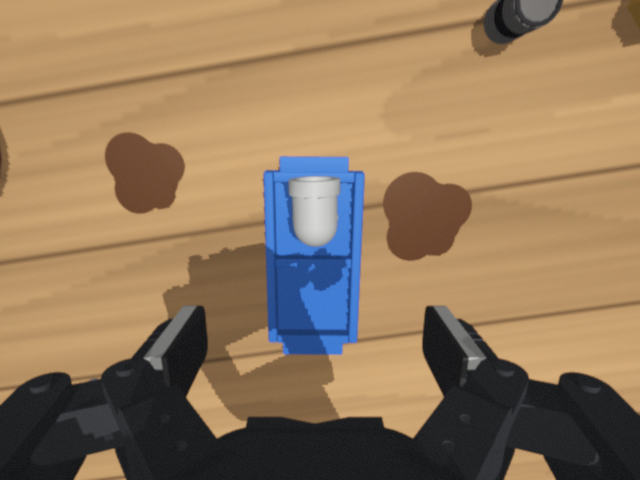

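Emit:
play_rows(
  delta_pos=[
    [0.044,0.178,0.277],
    [0.044,0.178,0.277],
    [0.044,0.178,0.277],
    [0.044,0.178,0.277],
    [0.044,0.178,0.277],
    [0.044,0.178,0.277],
    [0.044,0.178,0.277],
    [0.044,0.178,0.277],
    [0.044,0.178,0.277],
  ],
  delta_rot=[
    [-0.678,0,0],
    [-0.678,0,0],
    [-0.678,0,0],
    [-0.678,0,0],
    [-0.678,0,0],
    [-0.678,0,0],
    [-0.678,0,0],
    [-0.678,0,0],
    [-0.678,0,0],
  ],
)

```text
t: 31.92
tool_pos: [0.6704, 0.0029, 0.1703]
ee_rot: [-161.8, 90.0, 138.3]
wrist_force: [0.2, -0.8, -1.2]
opening: 0.0857
```

```bash
python3 - <<'E'
from h import *
w=vision.snapshot("wrist"); go([.671,.001,.038],-60)
crop(w,180,40,500,280,2.5,"w15c.png")
a=plane(w,314,250,.064); print(a, proj(w,[[.671,.001,.064],[.749,.047,.064],[.742,-.168,.064],[.83,.104,.064]]))
import pickle; pickle.dump(w,open("w15.pkl","wb"))
E
```

```text
t 31.98 pos [0.6705 0.0028 0.1705] jaw -59.87 q [-9.4 21.  89.3  0.  69.7 50.4] open 0.0855
 -> pos [0.1325, -0.0004, 0.0018] rot [0.0022, -0.0001, -0.0001] rows>= 2.1203407416477655 0.011846543821704384
[0.66992091 0.00117924 0.064     ] [[ 315.05986858  248.77486803]
 [ 313.98314335  101.37304575]
 [ 584.50977541  281.80908762]
 [ 296.87848085 -105.46722568]]
```

View pics/w15c.png

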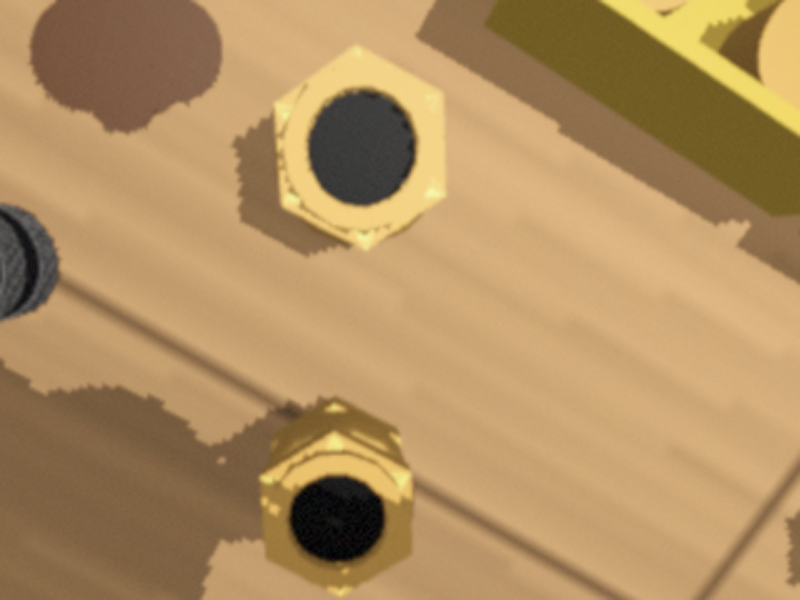

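Brass candidates in the scene view are (328,245) at 0.67 m from the base, (352,281) at 0.75 m, (237,284) at 0.76 m and (387,319) at 0.84 m. The first is nearest. It is the lower one in this crop, at (337,518), and its flats line up with the jaws.

Emit:
play_rows(
  delta_pos=[
    [0.05,0,0.002],
    [0.09,0,0.002],
    [0.118,0,0.002],
    [0.132,0,0.002],
    [0.132,0,0.002],
    [0.132,0,0.002],
  ],
  delta_rot=[
    [0,0,0],
    [0,0,0],
    [0,0,0],
    [0,0,0],
    [0,0,0],
    [0,0,0],
  ],
)

```text
t: 32.72
tool_pos: [0.673, -0.0005, 0.0401]
ee_rot: [50.8, 89.8, -9.1]
wrist_force: [-0.1, 0.4, 0.7]
opening: 0.0853
```

Emit:
play_rows(
  delta_pos=[
    [0,0,0],
    [0,0,0],
    [0,0,0],
    [0,0,0],
    [0,0,0],
    [0,0,0],
  ],
  delta_rot=[
    [0,0,0],
    [0,0,0],
    [0,0,0],
    [0,0,0],
    [0,0,0],
    [0,0,0],
  ],
  grip=1,
  squeeze=50,
)

```text
t: 33.48
tool_pos: [0.6722, -0.0, 0.0395]
ee_rot: [106.2, 89.9, 46.3]
wrist_force: [-1.8, 2.8, 4.8]
opening: 0.0426
```

```bash
python3 - <<'E'
from h import *
go([.4583,.3143,.17],-99)
E
```

```text
t 33.48 pos [ 0.6722 -0.      0.0395] jaw -59.99 q [-9.7 31.  91.2  0.1 57.8 50.3] open 0.0426
 -> pos [-0.1305, -0.0279, -0.3792] rot [0.6809, -0.0006, -0.0008] rows>= 6.431832740750022 3.646125584814035
```

Emit:
play_rows(
  delta_pos=[
    [-0.03,0,0],
    [-0.08,0,0],
    [-0.13,-0.002,-0.03],
    [-0.13,-0.005,-0.08],
    [-0.13,-0.009,-0.13],
    [-0.13,-0.013,-0.18],
    [-0.13,-0.017,-0.23],
    [-0.13,-0.02,-0.28],
    [-0.13,-0.024,-0.325],
    [-0.13,-0.027,-0.36],
  ],
  delta_rot=[
    [0,0,0],
    [0,0,0],
    [0.05,0,0],
    [0.15,0,0],
    [0.25,0,0],
    [0.35,0,0],
    [0.45,0,0],
    [0.54,0,0],
    [0.62,0,0],
    [0.68,0,0],
  ],
)

```text
t: 34.72
tool_pos: [0.4663, 0.2986, 0.1672]
ee_rot: [-52.5, 89.9, -151.5]
wrist_force: [-0.3, 0.0, -4.0]
opening: 0.0429
```

Emit:
play_rows(
  delta_pos=[
    [0,0,0],
    [0,0,0],
  ],
  delta_rot=[
    [0,0,0],
    [0,0,0],
  ],
)

```text
t: 34.98
tool_pos: [0.4682, 0.2972, 0.1677]
ee_rot: [-31.6, 89.9, -130.6]
wrist_force: [-0.5, -0.4, -3.8]
opening: 0.0427
```

```bash
python3 - <<'E'
from h import *
go([.4583,.3143,.17],-99)
E
```

```text
t 34.98 pos [0.4682 0.2972 0.1677] jaw -98.92 q [ 20.7   6.6 106.9  -0.   66.5 119.6] open 0.0427
 -> pos [-0.0023, -0.0124, -0.0153] rot [0.0013, 0.0009, 0.0006] rows>= 0.31775318058523044 0.009222621341594068
```

Emit:
play_rows(
  delta_pos=[
    [0,-0.012,-0.015],
    [0,-0.012,-0.015],
    [0,-0.012,-0.015],
    [0,-0.012,-0.015],
  ],
  delta_rot=[
    [0,0,0],
    [0,0,0],
    [0,0,0],
    [0,0,0],
  ],
)

```text
t: 35.48
tool_pos: [0.459, 0.3141, 0.1683]
ee_rot: [23.8, 90.0, -75.1]
wrist_force: [0.1, -0.7, -4.4]
opening: 0.0424
```

```bash
python3 - <<'E'
from h import *
w=vision.snapshot("wrist"); cv2.imwrite("pics/w16.png",w["color"]); go([.4583,.3143,.0435],-99)
E
```

```text
t 35.52 pos [0.459  0.3141 0.1684] jaw -98.97 q [ 22.7   6.7 106.7  -0.   66.6 121.7] open 0.0425
 -> pos [0.1249, -0.0008, -0.0001] rot [0.0004, 0.0, -0.0001] rows>= 1.997795024364892 0.002442148742709074
```

View pics/w16.png

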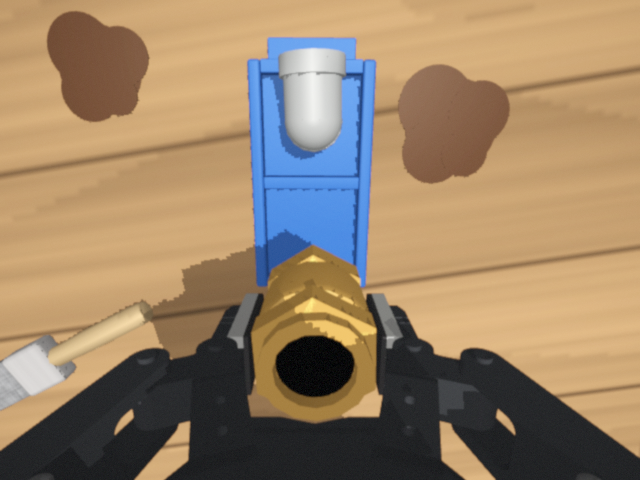

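Emit:
play_rows(
  delta_pos=[
    [0.04,0,0],
    [0.09,-0.001,0],
    [0.113,-0.001,0],
    [0.121,-0.001,0],
    [0.125,-0.001,0],
    [0.126,-0.001,0],
    [0.126,-0.001,0],
  ],
  delta_rot=[
    [0,0,0],
    [0,0,0],
    [0,0,0],
    [0,0,0],
    [0,0,0],
    [0,0,0],
    [0,0,0],
  ],
)

```text
t: 36.4
tool_pos: [0.4586, 0.3148, 0.0434]
ee_rot: [121.2, 89.9, 22.2]
wrist_force: [-0.1, 0.2, -4.7]
opening: 0.0429
```

Emit:
play_rows(
  delta_pos=[
    [0.001,0,0],
    [0.0015,0,0],
    [0.0015,0,0],
  ],
  delta_rot=[
    [0,0,0],
    [0,0,0],
    [0,0,0],
  ],
)

```text
t: 36.78
tool_pos: [0.4586, 0.3149, 0.0425]
ee_rot: [113.5, 89.9, 14.6]
wrist_force: [-3.5, -1.7, 7.2]
opening: 0.0429
```

Emit:
play_rows(
  delta_pos=[
    [0,0,0],
    [0,0,0],
    [0,0,0],
    [0,0,0],
  ],
  delta_rot=[
    [0,0,0],
    [0,0,0],
    [0,0,0],
    [0,0,0],
  ],
  grip=-1,
)

```text
t: 37.28
tool_pos: [0.4578, 0.3145, 0.0408]
ee_rot: [-54.6, 90.0, -153.5]
wrist_force: [-0.5, 0.5, -0.2]
opening: 0.0852
```

Emit:
play_rows(
  delta_pos=[
    [-0.03,0,0],
    [-0.08,0,0],
    [-0.12,0,0],
    [-0.16,0,0],
    [-0.2,0,0],
    [-0.24,0,0],
    [-0.28,0,0],
    [-0.28,0,0],
    [-0.28,0,0],
  ],
  delta_rot=[
    [0,0,0],
    [0,0,0],
    [0,0,0],
    [0,0,0],
    [0,0,0],
    [0,0,0],
    [0,0,0],
    [0,0,0],
    [0,0,0],
  ],
)

```text
t: 38.4
tool_pos: [0.4574, 0.3144, 0.3198]
ee_rot: [-58.7, 89.9, -157.6]
wrist_force: [0.7, -0.7, -0.5]
opening: 0.0855
```

```bash
python3 - <<'E'
from h import *
w=vision.snapshot("wrist"); cv2.imwrite("pics/w17.png",w["color"])
import pickle; pickle.dump(w,open("w17.pkl","wb"))
go([.56,0,.42],-90)
E
```

```text
t 38.45 pos [0.4572 0.3142 0.3191] jaw -98.95 q [ 22.8  -1.6  99.    0.   82.8 121.7] open 0.0856
 -> pos [-0.1008, 0.1502, 0.2946] rot [-0.1563, 0.0013, 0.0025] rows>= 5.530802943615526 0.836912103942833
```

View pics/w17.png

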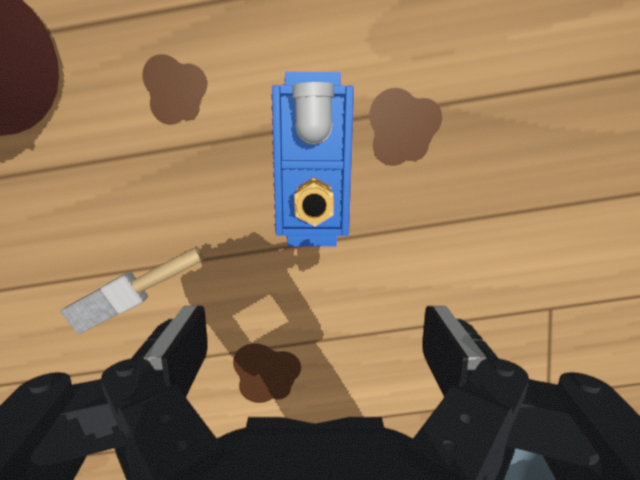

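Both are standing in the blue tray. I'll back off to a central pose for a final overall check.

Emit:
play_rows(
  delta_pos=[
    [-0.1,0.15,0.295],
    [-0.1,0.15,0.295],
    [-0.1,0.15,0.295],
    [-0.1,0.15,0.295],
    [-0.1,0.15,0.295],
    [-0.1,0.15,0.295],
    [-0.1,0.15,0.295],
    [-0.1,0.15,0.295],
    [-0.1,0.15,0.295],
  ],
  delta_rot=[
    [-0.156,0,0],
    [-0.156,0,0],
    [-0.156,0,0],
    [-0.156,0,0],
    [-0.156,0,0],
    [-0.156,0,0],
    [-0.156,0,0],
    [-0.156,0,0],
    [-0.156,0,0],
  ],
)

```text
t: 39.58
tool_pos: [0.5597, 0.001, 0.4198]
ee_rot: [-106.8, 89.9, 163.2]
wrist_force: [-0.4, 0.2, -0.0]
opening: 0.0853
```

```bash
python3 - <<'E'
from h import *
import pickle
w=vision.snapshot("wrist"); b=vision.snapshot("side"); pickle.dump((w,b),open("fin.pkl","wb"))
cv2.imwrite("pics/wf.png",w["color"]); crop(b,180,150,400,450,2,"sf.png")
E
```

```text
(no output)
```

View pics/wf.png

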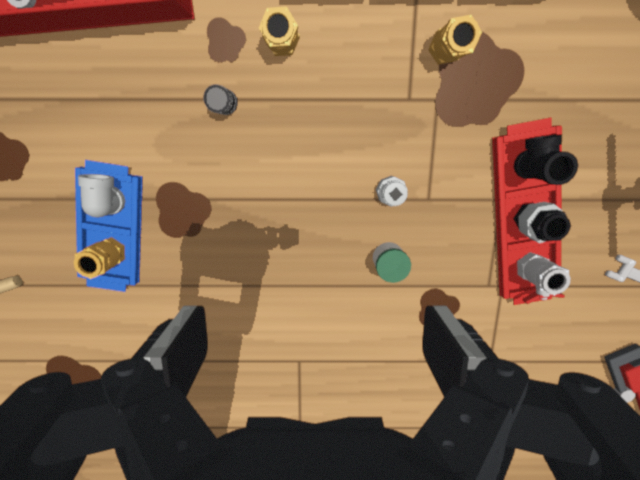

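View pics/sf.png

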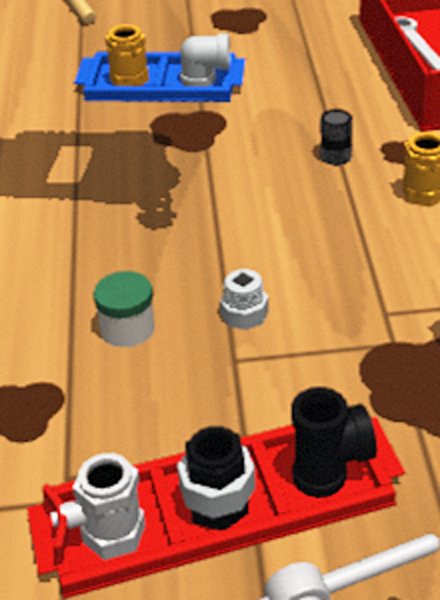

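```bash
python3 - <<'E'
from h import *
import pickle; w,b=pickle.load(open("fin.pkl","rb")); w17=pickle.load(open("w17.pkl","rb"))
def tc(P,c,ang):
    a=np.radians(ang);ex=np.array([np.cos(a),np.sin(a)]);d=P[:2]-np.array(c); return (d@ex).round(4),(d@np.array([-ex[1],ex[0]])).round(4)
rd=((.5148,-.3192),10.6); bl=((.4978,.3078),-9)
S=lambda u,v,z:plane(b,180+u/2,150+v/2,z)
for n,uv,uw,z in [("cock",(107,474),(555,281),.069),("union",(214,448),(552,224),.069),("tee",(320,404),(560,166),.079)]:
    print(n,tc(S(*uv,z),*rd),tc(plane(w,*uw,z),*rd))
print("check",tc(S(126,36,.067),*bl),tc(plane(w17,314,205,.067),*bl),tc(plane(w,93,263,.067),*bl))
# elbow mouth edges in w17
a=plane(w17,294,86,.041);c=plane(w17,333,86,.041);m=(a+c)[:2]/2;e=np.radians(-9);print("elbow",tc(m-.038*np.array([np.cos(e),np.sin(e)]),*bl))
for n,p,z in [("plug",(393,194),.04),("paste",(394,265),.046),("stub",(218,98),.05)]: print(n,plane(w,*p,z))
print(state()["joint_vel"].round(2))
E
```

```text
cock (np.float64(-0.0791), np.float64(-0.0031)) (np.float64(-0.0798), np.float64(-0.0017))
union (np.float64(-0.0024), np.float64(-0.0045)) (np.float64(0.0038), np.float64(0.0023))
tee (np.float64(0.0797), np.float64(0.0021)) (np.float64(0.0809), np.float64(-0.0014))
check (np.float64(-0.0354), np.float64(-0.0099)) (np.float64(-0.0384), np.float64(-0.0014)) (np.float64(-0.0349), np.float64(-0.0094))
elbow (np.float64(0.0408), np.float64(-0.0009))
plug [ 0.55333055 -0.10885335  0.04      ]
paste [ 0.45175838 -0.1153831   0.046     ]
stub [0.67547806 0.12035239 0.05      ]
[-0.23  0.03 -0.38 -0.01  0.07 -0.07]
```

```bash
python3 - <<'E'
from h import *
import pickle; w,b=pickle.load(open("fin.pkl","rb")); w17=pickle.load(open("w17.pkl","rb"))
A=cv2.resize(b["color"][155:205,215:305],(720,400),interpolation=cv2.INTER_CUBIC); cv2.imwrite("pics/z1.png",A)
crop(w17,265,65,365,250,3.2,"z2.png")
a=np.radians(-9);ex=np.array([np.cos(a),np.sin(a)]);ey=np.array([-ex[1],ex[0]])
o=np.array([.4978,.3078])-.04*ex
for n,s in (("b",b),("w17",w17),("w",w)): print(n,proj(s,[[*o,.003],[*o,.067]]).round(1))
E
```

```text
b [[244.2 189.9]
 [241.6 165.9]]
w17 [[312.8 196.5]
 [312.6 206.5]]
w [[110.8 251.2]
 [ 86.1 265.4]]
```

View pics/z1.png

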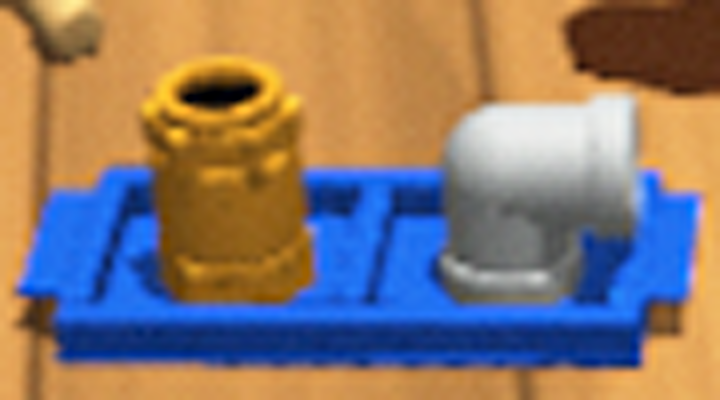

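View pics/z2.png

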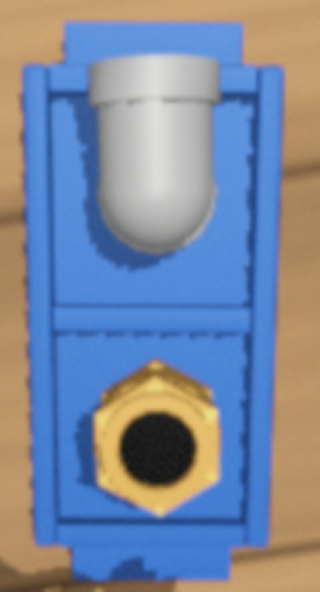

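```bash
python3 - <<'E'
from cell import r,state
print(r.hand_in(), state()["t"])
E
```

```text
the job is handed in; nothing more can be done
the job is handed in; nothing more can be done
```

All five fittings are standing in the trays, released and with the gripper clear of them. I handed the job in at about 40 s; it reported no verdict.

- **Red tray:** the cock, union and tee are in compartments -80, 0 and +80 mm. By the side and wrist views each is within about 5 mm of its compartment centre.
- **Blue tray:** the check valve nearest the base is at -40 mm and the elbow is at +40 mm. Each is within about 2 mm of centre in the wrist view from above the tray.
- **Left standing:** the tin, plug and stub look upright and measure within about 5 mm of where they started, which is near the measuring error.

**Disagreements:**
- The scene camera read several mm further to +y than the side and wrist views (union about 10 mm). I worked from the side and wrist views.
- Two first final readings of the check valve put it 8 to 10 mm further off along the tray's y than the view from above. Reading an enlarged side view again agreed with the view from above to within a pixel, and it stands upright. I did not re-read the final wrist picture, which gave the other off reading.

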